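# Sticker-stack two boards to dry

## Robot

A 7-joint arm with a two-finger parallel gripper is mounted at the origin on the work surface. World frame = base frame: x ahead of the robot, y to its left, z up, the work surface at z = 0. Lengths are in m, angles in rad, forces in N, time in s.
With the tool pointing down it reaches from about 0.425 to 0.925 m from the base axis. Payload 6.8 kg.
Tool frame: the origin (TCP) lies on the centre line of the jaws, within the pads' length; the fingertips stand 17 mm ahead of it and the grasp point (between the pads) lies 2 mm behind it (r.tips_ahead is the z of the fingertips in the tool frame, in m); z points along the fingers, x is the direction in which the jaws open and shut, and the axes are right-handed (so a half turn about z gives the same grasp; the last joint's range is limited). The gripper opens to 85 mm and grips with 20 to 120 N. Pads are 22 mm wide; open, the fingers measure 114 mm over their backs; the gripper's body (76 mm by 85 mm) begins 54 mm behind the grasp point. The pads swing forward as they close: fully open they stand 13 mm farther back than shut.
Start: joints at [-1.208, 0.477, 0.022, 1.555, -0.011, 1.109, -0.083], TCP at [0.306, 0.602, 0.248] pointing down, gripper open.
Joint ranges: [-2.96, 2.96], [-0.34, 2.1], [-1.41, 1.46], [0.24, 2.44], [-1.37, 4.51], [0.17, 1.92], [-2.96, 2.96]. Speed limits (rad/s): [2.39, 2.39, 3.14, 3.14, 3.14, 3.14, 3.14].

## Interface

Orientations are given as a unit quaternion [x, y, z, w].
In Python, from cell import r, cams, workorder gives the robot as it stands. The module is installed in compiled form; this text tells all that it offers.
- The arm moves only by the tool carry_out, never from a script. Its argument "commands" is text: rows parted by semicolons, each of 7 numbers parted by spaces: the turn, a rotation vector about the world's x, y, z as a fraction of full scale, then the shift along the world's x, y, z as a fraction of full scale, then the closure in counts, from 0 (fully open) to 255 (shut). A call has 1 to 8 rows; each row is the pose to reach, as a shift and turn from the pose measured when the call began; what a row does not reach only later rows make up. Full scale, the value 1, is 0.1 m for a shift and 30 degrees for a turn. A row lasts 1/12 s, in which the tool goes at most 41.7 mm and 7.16 degrees, less where a joint would pass 70% of its speed; a pose out of reach is approached as far as the arm can. A call with a number of a shift or a turn outside -1 to 1 is refused whole. A call with a gripper value outside its range is refused whole. The fingers move at their own pace and stop on an object; the grip force is fixed at half the most. Time passes only in rows, so rows that repeat a pose let the fingers close. It gives the time, the measured TCP pose, the force and the opening at its end, in the units of the state.
- r.sense(): the state, without advancing time (a new reading comes with each control period).
- cams.camera(name): name is "side" or "top" or "wrist"; returns the picture (420x560x3 uint8, blue, green, red); there is no depth.
- cams.camera_info(name): a dict with "vertical_fov" (degrees; the focal length in pixels is half the picture's height over the tangent of half this angle, whatever the lens; pixels are square), "cx", "cy" (the principal point, pixels), "camera_from_world" (4x4, takes a point from world to camera coordinates); the wrist camera has in their place "hand_eye" (4x4, takes a point from camera to tool coordinates, whose origin is the TCP and whose axes are the tool frame's). Camera axes: x right, y down, z forward; pixel columns grow to the right and rows downward; lengths in m; the calibration is good to about 2 mm. A picture is of the moment at which its call begins: read the wrist's pose just before it. camera_info takes no time and is no camera call.
- workorder.hand_in(): hands the job in, once; it reports no verdict.
The state is a dict: "t": time; "joint_pos": joint angles; "joint_vel": joint speeds; "tau": joint torques, N m; "tool_pos": TCP position; "tcp_rot": TCP orientation; "wrist_force": force on the tool from outside, world axes, zero at the start; "wrist_torque": the same for the moment, N m; "grip_width": finger opening in m.
Only numpy, scipy, OpenCV 4.12 (cv2) and the standard library are available. Lean on these libraries where they do the work, as an engineer would, in place of code of your own. Each camera call takes 0.05 s, during which the arm holds its last target.

## Task

Stack the two boards to dry on the drying base: the dark walnut board first, lengthwise and centred across the two blue bearers, then the two wooden stickers flat across it, one squarely above each bearer (either sticker at either end), then the pale pine board on the stickers, centred and in line with the walnut one. Last, lay the steel bar flat and lengthwise on the middle of the pine board as a weight. Leave the stain can and the brush where they are.

Things in the scene. Friction and masses are not known exactly. Their poses are not given: they have to be found in the camera images.
- drying_base: Drying base, does not move: a plywood sole 180 x 110 x 9 mm with two blue-painted bearers (each 22 mm wide in x, 110 mm long in y, 25 mm high) fixed on it, their centre lines at x = -70 and x = +70 mm, their tops 34 mm above the bench. Origin at the centre of the sole's underside; x runs from one bearer to the other (the boards lie along x, the stickers along y), z up.
- walnut_board: Dark brown walnut board, 220 x 60 x 18 mm, about 0.155 kg, lying flat on the bench. Origin at the centre of its underside; x along its length, y across its width, z up. Goes lowest, on the bearers.
- red_sticker: Sticker (spacer stick) of pale wood with both ends dipped in red paint, 110 x 18 x 18 mm, about 24 g, lying on the bench. Origin at the centre of its underside; x along its length, z up. It may go over either bearer.
- white_sticker: Sticker (spacer stick) of pale wood with both ends dipped in white paint, 110 x 18 x 18 mm, about 24 g, lying on the bench. Origin at the centre of its underside; x along its length, z up. It may go over either bearer.
- pine_board: Pale pine board with two small knots, 200 x 52 x 18 mm, about 0.095 kg, lying flat on the bench. Origin at the centre of its underside; x along its length, y across its width, z up. Goes on the two stickers.
- steel_bar: Offcut of bright flat steel bar with two dark drilled holes, 120 x 40 x 20 mm, about 0.74 kg, lying flat on the bench. Origin at the centre of its underside; x along its length, y across its width, z up. The weight for the top of the stack.
- stain_can: Bystander, loose: red can with a paper band and a metal lid, 72 mm in diameter, 87 mm high, standing among the work. Origin at the centre of its underside, z up.
- brush: Bystander, loose: flat paint brush lying down, green handle, steel ferrule, black bristles, about 185 x 45 x 17 mm. Origin on the bench under the handle's root (the ferrule); x from handle to bristles.

How it is judged:
On the way, in this order (a step that is already met when the one before it is completed fails the run):
1. the walnut board lies across both bearers, centred and in line (x of walnut_board in the frame of drying_base between -0.015 and 0.015 m and y of walnut_board in the frame of drying_base between -0.012 and 0.012 m and z of walnut_board in the frame of drying_base between 0.029 and 0.039 m and angle between the x axis of walnut_board and the x axis of drying_base, either way round below 0.12 rad and angle between walnut_board's own z axis and vertical below 0.07 rad), for 0.2 s.
2. both stickers lie across the walnut board, one above each bearer (all of step 1 and (((x of red_sticker in the frame of drying_base between -0.081 and -0.059 m and y of red_sticker in the frame of drying_base between -0.015 and 0.015 m and z of red_sticker in the frame of drying_base between 0.047 and 0.057 m and angle between the x axis of red_sticker and the y axis of drying_base, either way round below 0.17 rad and angle between red_sticker's own z axis and vertical below 0.07 rad) and (x of white_sticker in the frame of drying_base between 0.059 and 0.081 m and y of white_sticker in the frame of drying_base between -0.015 and 0.015 m and z of white_sticker in the frame of drying_base between 0.047 and 0.057 m and angle between the x axis of white_sticker and the y axis of drying_base, either way round below 0.17 rad and angle between white_sticker's own z axis and vertical below 0.07 rad)) or ((x of white_sticker in the frame of drying_base between -0.081 and -0.059 m and y of white_sticker in the frame of drying_base between -0.015 and 0.015 m and z of white_sticker in the frame of drying_base between 0.047 and 0.057 m and angle between the x axis of white_sticker and the y axis of drying_base, either way round below 0.17 rad and angle between white_sticker's own z axis and vertical below 0.07 rad) and (x of red_sticker in the frame of drying_base between 0.059 and 0.081 m and y of red_sticker in the frame of drying_base between -0.015 and 0.015 m and z of red_sticker in the frame of drying_base between 0.047 and 0.057 m and angle between the x axis of red_sticker and the y axis of drying_base, either way round below 0.17 rad and angle between red_sticker's own z axis and vertical below 0.07 rad)))), for 0.2 s.
3. the pine board lies on both stickers, in line with the walnut board (all of step 2 and x of pine_board in the frame of drying_base between -0.015 and 0.015 m and y of pine_board in the frame of drying_base between -0.012 and 0.012 m and z of pine_board in the frame of drying_base between 0.065 and 0.075 m and angle between the x axis of pine_board and the x axis of drying_base, either way round below 0.12 rad and angle between pine_board's own z axis and vertical below 0.07 rad), for 0.2 s.
4. the steel bar lies lengthwise on the middle of the pine board (all of step 3 and x of steel_bar in the frame of drying_base between -0.015 and 0.015 m and y of steel_bar in the frame of drying_base between -0.012 and 0.012 m and z of steel_bar in the frame of drying_base between 0.083 and 0.093 m and angle between the x axis of steel_bar and the x axis of drying_base, either way round below 0.2 rad and angle between steel_bar's own z axis and vertical below 0.07 rad), for 0.2 s.
At the end, for the whole second after the job is handed in: In the base frame, boards and bar within 15 mm lengthwise, 12 mm sideways of centre, in line within 0.12 (bar 0.2) rad; stickers within 11 mm of the bearer lines, 15 mm of the middle, 0.17 rad of square; all at stack height within 5 mm, level within 0.07 rad, released, at rest (all of step 4 and linear speed of each of walnut_board, red_sticker, white_sticker, pine_board, steel_bar below 0.02 m/s); the robot touches nothing.
It fails at once if the stain can is shifted by more than 20 mm or tipped (distance of stain_can from where it was at the start of the episode above 0.02 m or angle between stain_can's own z axis and vertical above 0.3 rad).
It fails at once if the brush is shifted by more than 20 mm or tipped (distance of brush from where it was at the start of the episode above 0.02 m or angle between brush's own z axis and vertical above 0.3 rad).
It also fails if it takes over 128 s, if anything falls off the work surface, if the arm or the gripper's body presses on something with over 40 N, if the wrist force passes 120 N, or if a joint passes its speed limit or range.

## Working session

There is one attempt and no reset: what is moved stays moved. The work goes in short steps, Python scripts to look and compute and a tool call to move; the robot and the scene stay as the last step left them, time stands still between calls to the robot, and variables do not carry over. Pictures are saved under pics/ and viewed, and the job is handed in when it is done.

Besides the shell and the picture viewer there is one more tool, called after "Emit:" as name(argument=value, ...), one argument or row to a line, values as JSON. carry_out: Moves the arm, as the interface text tells. Shift numbers are shares of 0.1 m and turn numbers shares of 30 degrees, none past 1 either way. Its arguments: {"type":"object","properties":{"commands":{"type":"string"}},"required":["commands"]}

```bash
mkdir -p pics; cat > h.py <<'E'
import numpy as np, cv2
from cell import r, cams, workorder
E
python3 - <<'E'
from h import *
s=r.sense(); print(s['t'],s['tool_pos'],s['tcp_rot'],s['grip_width'])
for n in ("top","side"):
    im=cams.camera(n); cv2.imwrite(f"pics/{n}0.png",im); np.save(f"pics/{n}0.npy",im)
for n in ("top","side","wrist"): print(n,cams.camera_info(n))
print(r.tips_ahead)
E
```

```text
0.0 [0.30590256 0.6010742  0.24730436] [ 8.52520731e-01  5.22692588e-01 -7.63471804e-04  5.28144011e-04] 0.08533928425822232
top {'vertical_fov': 56.40951622832696, 'cx': 273.9497736147298, 'cy': 204.42891538016158, 'camera_from_world': array([[ 0.01419945, -0.99942951, -0.03064354,  0.0120276 ],
       [-0.99319444, -0.01055453, -0.11598885,  0.58713526],
       [ 0.11559925,  0.03208198, -0.9927777 ,  0.95189227],
       [ 0.        ,  0.        ,  0.        ,  1.        ]])}
side {'vertical_fov': 46.72966139570257, 'cx': 275.26867877259053, 'cy': 214.2075296010494, 'camera_from_world': array([[ 0.95334198, -0.30170735, -0.01057074, -0.55413942],
       [-0.15924249, -0.47281373, -0.86665392,  0.12937823],
       [ 0.25647786,  0.82790087, -0.49879781,  0.90257538],
       [ 0.        ,  0.        ,  0.        ,  1.        ]])}
wrist {'vertical_fov': 67.03381947242814, 'cx': 282.6339112776406, 'cy': 206.7121758742966, 'hand_eye': array([[ 9.99999010e-01, -2.60434348e-04,  1.38256748e-03,
        -8.93782209e-04],
       [-1.11516278e-04,  9.64951891e-01,  2.62426818e-01,
        -6.58384336e-02],
       [-1.40245606e-03, -2.62426713e-01,  9.64950907e-01,
        -1.25387384e-01],
       [ 0.00000000e+00,  0.00000000e+00,  0.00000000e+00,
         1.00000000e+00]])}
0.017
```

View pics/top0.png

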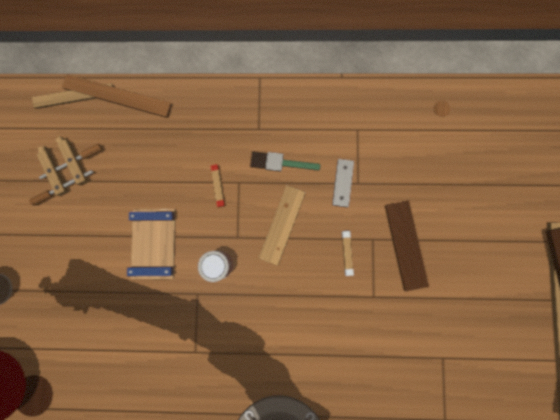

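View pics/side0.png

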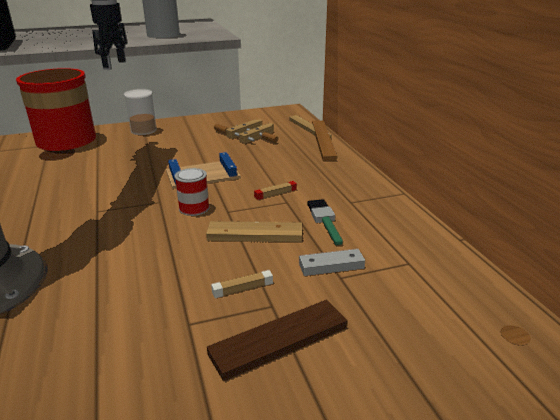

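The top view shows the base with its blue bearers at (152,243), walnut (406,246), pine (283,226), red sticker (217,186), white sticker (348,253), bar (344,183), can (213,266) and brush (285,162). Next I'll measure their poses.

```bash
cat >> h.py <<'E'
def K(n,H=420):
    i=cams.camera_info(n); f=H/2/np.tan(np.radians(i['vertical_fov'])/2)
    return np.array([[f,0,i['cx']],[0,f,i['cy']],[0,0,1]]),i
from scipy.spatial.transform import Rotation as R
def cam_pose(n,s=None):
    k,i=K(n)
    if n=='wrist':
        T=np.eye(4);T[:3,:3]=R.from_quat(s['tcp_rot']).as_matrix();T[:3,3]=s['tool_pos']
        return k,T@i['hand_eye']
    return k,np.linalg.inv(i['camera_from_world'])
def cast(n,px,z,s=None):
    k,T=cam_pose(n,s); px=np.atleast_2d(px).astype(float)
    d=(np.linalg.inv(k)@np.c_[px,np.ones(len(px))].T)
    d=(T[:3,:3]@d).T; t=(z-T[2,3])/d[:,2]
    return T[:3,3]+d*t[:,None]
def proj(n,P,s=None):
    k,T=cam_pose(n,s); P=np.atleast_2d(P); c=np.linalg.inv(T)@np.c_[P,np.ones(len(P))].T
    u=k@c[:3]; return (u[:2]/u[2]).T
def topfit(n,mask,z,s=None,minarea=30):
    cs,_=cv2.findContours(mask,cv2.RETR_EXTERNAL,cv2.CHAIN_APPROX_NONE)
    out=[]
    for c in cs:
        if cv2.contourArea(c)<minarea: continue
        W=cast(n,c[:,0,:],z,s)[:,:2]
        (cx,cy),(w,h),a=cv2.minAreaRect((W*1000).astype(np.float32))
        if w<h: w,h,a=h,w,a+90
        a=(a+90)%180-90
        out.append((round(cx/1000,4),round(cy/1000,4),round(w,1),round(h,1),round(a,1),np.round(c[:,0].mean(0)).tolist()))
    return out
E
python3 - <<'E'
from h import *
im=np.load('pics/top0.npy'); hsv=cv2.cvtColor(im,cv2.COLOR_BGR2HSV)
for n,p in dict(wal=(406,246),pine=(283,226),bench=(310,260),bar=(344,170),blue=(152,216),red=(219,204),white=(348,235),wmid=(348,250),rmid=(217,186),benchr=(217,150),base=(152,243),lid=(213,266),grn=(305,165)).items(): print(n,im[p[1],p[0]],hsv[p[1],p[0]])
E
```

```text
wal [37 56 85] [ 12 144  85]
pine [ 88 138 174] [ 17 126 174]
bench [ 72 109 154] [ 14 136 154]
bar [150 156 160] [ 18  16 160]
blue [115  79  64] [111 113 115]
red [ 43  55 170] [  3 191 170]
white [197 204 205] [ 26  10 205]
wmid [ 93 139 175] [ 17 119 175]
rmid [ 91 139 176] [ 17 123 176]
benchr [ 69 106 149] [ 14 137 149]
base [103 144 184] [ 15 112 184]
lid [217 211 210] [116   8 217]
grn [ 80 109  76] [ 64  77 109]
```

```bash
python3 - <<'E'
from h import *
im=np.load('pics/top0.npy')
a=cv2.resize(im[140:300,115:445],None,fx=2.4,fy=2.4,interpolation=cv2.INTER_CUBIC); cv2.imwrite('pics/crop0.png',a)
E
```

```text
(no output)
```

View pics/crop0.png

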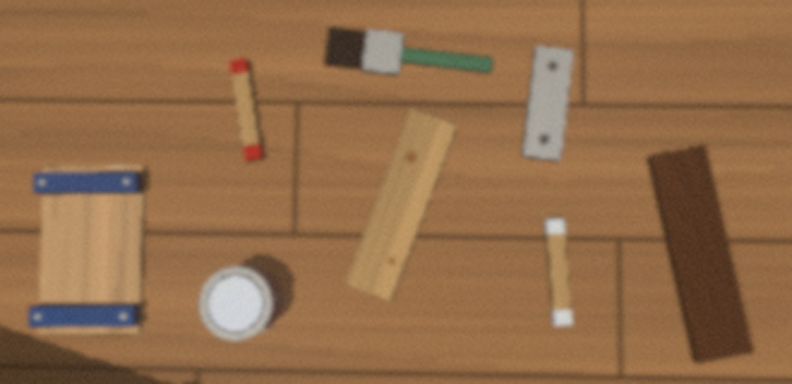

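The crop shows every part clearly separated from the others. Next I'll run the colour masks.

```bash
python3 - <<'E'
from h import *
im=np.load('pics/top0.npy'); hsv=cv2.cvtColor(im,cv2.COLOR_BGR2HSV); h,s,v=[hsv[...,i].astype(int) for i in range(3)]
roi=np.zeros(im.shape[:2],bool); roi[145:300,120:440]=1
u=lambda m:(m&roi).astype(np.uint8)*255
print('blue',topfit('top',u((h>100)&(h<125)&(s>70)&(v>60)),.034))
print('walnut',topfit('top',u((v<112)&(s>110)&(np.indices(v.shape)[1]>375)),.018,minarea=400))
print('red',topfit('top',u(((h<8)|(h>172))&(s>150)&(v>110)),.018,minarea=8))
print('grey/white',topfit('top',u((s<60)&(v>125)),.018,minarea=8))
b=im[...,0].astype(int)
print('pale',topfit('top',u((v>163)&(s<135)&(s>40)),.018,minarea=50))
print('dark',topfit('top',u((v<60)),.01,minarea=30))
print('green',topfit('top',u((h>40)&(h<90)&(s>50)),.01,minarea=30))
E
```

```text
blue [(0.4165, 0.3289, 106.3, 14.8, -89.1, [148.0, 271.0]), (0.5543, 0.3322, 105.2, 17.5, -87.9, [149.0, 216.0])]
walnut [(0.4909, -0.3129, 219.1, 68.0, 12.9, [406.0, 246.0])]
red [(0.591, 0.1588, 15.5, 15.4, -88.2, [220.0, 203.0]), (0.6852, 0.1773, 15.8, 10.6, -89.6, [214.0, 167.0])]
grey/white [(0.4211, -0.1699, 20.0, 14.8, -89.1, [349.0, 272.0]), (0.4308, 0.1718, 76.3, 75.1, -88.4, [213.0, 266.0]), (0.5156, -0.1631, 20.3, 15.1, -89.3, [346.0, 234.0]), (0.6476, -0.1563, 120.3, 41.1, -7.1, [343.0, 183.0]), (0.7014, 0.0207, 45.6, 41.2, -7.0, [274.0, 161.0])]
pale [(0.4655, -0.1685, 104.6, 17.4, 4.3, [349.0, 255.0]), (0.4866, 0.3361, 118.0, 112.0, -89.1, [151.0, 244.0]), (0.5371, -0.0015, 199.4, 50.2, -20.0, [282.0, 225.0]), (0.6381, 0.1702, 75.3, 16.2, 11.1, [216.0, 185.0])]
dark [(0.7076, 0.0623, 31.6, 29.0, -5.4, [259.0, 160.0])]
green [(0.6951, -0.0485, 94.6, 13.8, 83.6, [301.0, 165.0])]
```

Emit:
carry_out(
  commands="0 0 0 0.8 -1 0 0;0 0 0 0.8 -1 0 0;0 0 0 0.8 -1 0 0;0 0 0 0.8 -1 0 0",
)

```text
t: 0.43
tool_pos: [0.3934, 0.4926, 0.2471]
tcp_rot: [0.856, 0.518, -0.001, 0.004]
wrist_force: [1.5, -1.4, 0.2]
grip_width: 0.0851
```

Emit:
carry_out(
  commands="0 0 0.5 0.5 -1 0 0;0 0 0.5 0.5 -1 0 0;0 0 0.5 0.5 -1 0 0;0 0 0.5 0.5 -1 0 0;0 0 0.5 0.5 -1 0 0",
)

```text
t: 0.85
tool_pos: [0.4452, 0.3896, 0.247]
tcp_rot: [0.783, 0.622, -0.0, 0.004]
wrist_force: [-0.4, 0.5, 0.1]
grip_width: 0.0852
```

```bash
python3 - <<'E'
from h import *
s=r.sense(); print(s['t'],s['tool_pos'],s['tcp_rot'],s['joint_pos'],np.abs(s['joint_vel']).max())
im=cams.camera('wrist'); np.save('pics/w1.npy',im); cv2.imwrite('pics/w1.png',im)
E
```

```text
0.85 [0.44524415 0.3896025  0.24700663] [ 7.82617643e-01  6.22488215e-01 -3.74443595e-04  4.23161017e-03] [-0.85695407  0.34185226  0.0359847   1.76414952 -0.00441995  1.03781411
  0.52306218] 0.06153587932939713
```

View pics/w1.png

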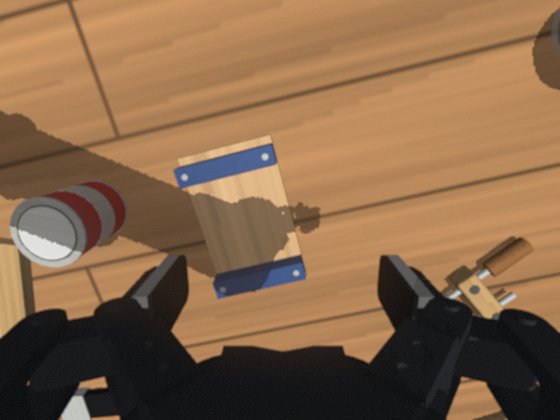

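The wrist view shows both bearers, at (225,166) and (260,277), and the can at (60,225). I'll measure the base from this picture.

```bash
python3 - <<'E'
from h import *
im=np.load('pics/w1.npy'); s0=r.sense()
hsv=cv2.cvtColor(im,cv2.COLOR_BGR2HSV); h,s,v=[hsv[...,i].astype(int) for i in range(3)]
m=((h>105)&(h<125)&(s>90)).astype(np.uint8)*255
m=cv2.morphologyEx(m,cv2.MORPH_CLOSE,np.ones((5,5)))
o=topfit('wrist',m,.034,s0,100); print(o)
k,T=cam_pose('wrist',s0); print(T[:3,3])
# screws / bolt heads 
for p in [(184,177),(265,157),(223,290),(296,272)]: print(cast('wrist',p,.034,s0)[0])
E
```

```text
[(0.5507, 0.3636, 55.3, 21.1, -88.8, [283.0, 275.0]), (0.4123, 0.3338, 108.0, 20.3, -88.4, [225.0, 166.0])]
[0.37860449 0.40638203 0.37204592]
[0.41407694 0.28790801 0.034     ]
[0.41251833 0.37828555 0.034     ]
[0.55503248 0.29208143 0.034     ]
[0.55102011 0.38213088 0.034     ]
```

```bash
python3 - <<'E'
from h import *
p=np.array([(41,182.5),(126,181.5),(37,316.5),(123,316.5)])/2.4+[115,140]-0.3
W=cast('top',p,.034);print(W,W.mean(0))
E
```

```text
[[0.55422264 0.38010661 0.034     ]
 [0.55632648 0.28941655 0.034     ]
 [0.41431413 0.37636544 0.034     ]
 [0.41574523 0.28607252 0.034     ]] [0.48515212 0.33299028 0.034     ]
```

Emit:
carry_out(
  commands="0 0 0.4 0.3 -1 0 0;0 0 0.4 0.3 -1 0 0;0 0 0.4 0.3 -1 0 0",
)

```text
t: 1.15
tool_pos: [0.4742, 0.2893, 0.2467]
tcp_rot: [0.711, 0.704, -0.001, 0.004]
wrist_force: [0.8, -0.8, -0.4]
grip_width: 0.0855
```

Emit:
carry_out(
  commands="0 0 0.4 0.2 -1 0 0;0 0 0.4 0.2 -1 0 0;0 0 0.4 0.2 -1 0 0",
)

```text
t: 1.4
tool_pos: [0.4944, 0.1864, 0.2465]
tcp_rot: [0.632, 0.775, -0.001, 0.005]
wrist_force: [0.2, -0.3, -0.1]
grip_width: 0.0856
```

Emit:
carry_out(
  commands="0 0 0 0 -1 0 0;0 0 0 0 -1 0 0;0 0 0 0 -1 0 0",
)

```text
t: 1.65
tool_pos: [0.4941, 0.0828, 0.2464]
tcp_rot: [0.633, 0.774, -0.002, 0.005]
wrist_force: [-0.3, -0.1, 0.5]
grip_width: 0.0853
```

Emit:
carry_out(
  commands="0 0 0 0 -1 0 0;0 0 0 0 -1 0 0;0 0 0 0 -1 0 0",
)

```text
t: 1.9
tool_pos: [0.4939, -0.0205, 0.2464]
tcp_rot: [0.633, 0.774, -0.002, 0.005]
wrist_force: [0.1, 0.1, -0.3]
grip_width: 0.0852
```

Emit:
carry_out(
  commands="0 0 0 0 -1 0 0;0 0 0 0 -1 0 0;0 0 0 0 -1 0 0",
)

```text
t: 2.15
tool_pos: [0.4939, -0.1239, 0.2466]
tcp_rot: [0.634, 0.773, -0.002, 0.006]
wrist_force: [-0.3, 0.5, 0.9]
grip_width: 0.0854
```

Emit:
carry_out(
  commands="0 0 0 0 -1 0 0;0 0 0 0 -1 0 0;0 0 0 0 -1 0 0;0 0 0 0 -1 0 0",
)

```text
t: 2.48
tool_pos: [0.4939, -0.228, 0.2467]
tcp_rot: [0.636, 0.771, -0.003, 0.007]
wrist_force: [0.4, 0.6, 0.3]
grip_width: 0.0852
```

```bash
python3 - <<'E'
from h import *
s=r.sense(); print(s['t'],s['tool_pos'],s['tcp_rot'],s['joint_pos'])
im=cams.camera('wrist'); np.save('pics/w2.npy',im); cv2.imwrite('pics/w2.png',im)
hsv=cv2.cvtColor(im,cv2.COLOR_BGR2HSV); v=hsv[...,2].astype(int);ss=hsv[...,1].astype(int)
for t in (60,80,100):
  m=((v<t)&(v>30)&(ss>110)).astype(np.uint8)*255; m[300:]=0
  print(topfit('wrist',m,.018,s,1500))
E
```

```text
2.4833 [ 0.49388868 -0.22801795  0.24671792] [ 0.63631184  0.77139508 -0.00336716  0.00674727] [ 0.04989175  0.26117887  0.31398821  1.89723934 -0.08278843  0.98644355
  2.16097513]
[]
[(0.4657, -0.2797, 277.9, 119.6, -22.6, [264.0, 133.0])]
[(0.4649, -0.2799, 281.5, 122.8, -22.5, [263.0, 129.0])]
```

View pics/w2.png

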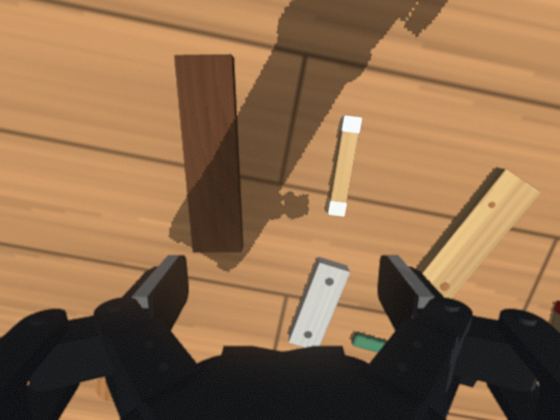

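The wrist view shows the walnut's top face with corners at (176,57), (231,55), (240,250) and (193,252). It also shows the white sticker, the bar and the pine.

```bash
python3 - <<'E'
from h import *
s=r.sense()
def q(p,z):
    W=cast('wrist',p,z,s)[:,:2]; print(np.round(W,4).tolist(),W.mean(0).round(4)); return W
W=q([(176,57),(231,55),(240,250),(193,252)],.018)
print(np.degrees(np.arctan2(*(W[1]-W[2])[::-1])),np.degrees(np.arctan2(*(W[0]-W[3])[::-1])))
W=q([(344,117),(361,120),(346,214),(329,211)],.018)
print('bar');q([(321,259),(347,266),(318,346),(290,341)],.02)
E
```

```text
[[0.3903, -0.3607], [0.3776, -0.3054], [0.5885, -0.2624], [0.6023, -0.3178]] [ 0.4897 -0.3116]
-168.46858443905302 -168.55987081513356
[[0.4146, -0.1773], [0.4141, -0.1587], [0.5195, -0.1486], [0.5198, -0.1687]] [ 0.467  -0.1633]
bar
[[0.5798, -0.1646], [0.5825, -0.1318], [0.7011, -0.1407], [0.701, -0.1781]] [ 0.6411 -0.1538]
```

```bash
cat >> h.py <<'E'
def to(x,y,z,yaw):
    s=r.sense(); q0=R.from_quat(s['tcp_rot'])
    t=np.radians(yaw); best=None
    for tt in (t,t+np.pi):
        Rt=R.from_matrix(np.c_[[np.cos(tt),np.sin(tt),0],[np.sin(tt),-np.cos(tt),0],[0,0,-1]])
        d=(Rt*q0.inv()).as_rotvec()
        if best is None or np.linalg.norm(d)<np.linalg.norm(best): best=d
    X=q0.as_matrix()[:,0]
    print('t',round(s['t'],2),'yaw now',round(np.degrees(np.arctan2(X[1],X[0])),1),'turn',np.round(best/np.radians(30),3),'shift',np.round((np.array([x,y,z])-s['tool_pos'])/.1,3),'j',np.round(s['joint_pos'],2),'w',round(s['grip_width'],4),'F',np.round(s['wrist_force'],1))
E
python3 -c "
from h import *
to(.4907,-.314,.02,101.8)"
```

```text
t 2.53 yaw now 101.1 turn [0.023 0.011 0.022] shift [-0.036 -0.891 -2.264] j [ 0.05  0.26  0.31  1.9  -0.08  0.99  2.16] w 0.0856 F [ 0.3  1.1 -0.4]
```

Emit:
carry_out(
  commands="0.02 0.01 0.02 -0.04 -0.9 -0.3 0;0.02 0.01 0.02 -0.04 -0.9 -0.8 0;0.02 0.01 0.02 -0.04 -0.9 -0.8 0;0.02 0.01 0.02 -0.04 -0.9 -0.8 0",
)

```text
t: 2.87
tool_pos: [0.4874, -0.3155, 0.1604]
tcp_rot: [0.632, 0.775, -0.002, -0.003]
wrist_force: [-1.6, -0.2, -0.3]
grip_width: 0.0857
```

```bash
python3 -c "
from h import *
to(.4907,-.314,.02,101.8)"
```

```text
t 2.87 yaw now 101.6 turn [-0.001 -0.015  0.006] shift [ 0.033  0.015 -1.404] j [ 0.22  0.44  0.32  1.88 -0.17  0.86  2.4 ] w 0.0857 F [-1.6 -0.2 -0.3]
```

Emit:
carry_out(
  commands="0 0 0 0.03 0.015 -0.4 0;0 0 0 0.03 0.015 -0.8 0;0 0 0 0.03 0.015 -0.9 0;0 0 0 0.03 0.015 -0.9 0;0 0 0 0.03 0.015 -0.9 0",
)

```text
t: 3.28
tool_pos: [0.4914, -0.3127, 0.0711]
tcp_rot: [0.631, 0.776, -0.002, -0.004]
wrist_force: [0.7, -0.1, 0.2]
grip_width: 0.0855
```

```bash
python3 -c "
from h import *
to(.4907,-.314,.02,101.8)"
```

```text
t 3.28 yaw now 101.7 turn [-0.003 -0.016  0.002] shift [-0.007 -0.013 -0.511] j [ 0.25  0.57  0.27  1.92 -0.23  0.69  2.44] w 0.0855 F [ 0.7 -0.1  0.2]
```

Emit:
carry_out(
  commands="0 -0.015 0 -0.007 -0.01 -0.2 0;0 -0.015 0 -0.007 -0.01 -0.4 0;0 -0.015 0 -0.007 -0.01 -0.5 0;0 -0.015 0 -0.007 -0.01 -0.51 0;0 -0.015 0 -0.007 -0.01 -0.51 0",
)

```text
t: 3.7
tool_pos: [0.4916, -0.3138, 0.0214]
tcp_rot: [0.631, 0.776, 0.001, 0.0]
wrist_force: [-0.2, -0.2, 0.3]
grip_width: 0.0852
```

```bash
python3 -c "
from h import *
to(.4907,-.314,.02,101.8)"
```

```text
t 3.7 yaw now 101.8 turn [-0.002  0.002  0.001] shift [-0.009 -0.002 -0.014] j [ 0.28  0.64  0.24  1.94 -0.26  0.59  2.47] w 0.0852 F [-0.2 -0.2  0.3]
```

Emit:
carry_out(
  commands="0 0 0 0 0 -0.02 255;0 0 0 0 0 -0.02 255;0 0 0 0 0 -0.02 255;0 0 0 0 0 -0.02 255;0 0 0 0 0 -0.02 255;0 0 0 0 0 -0.02 255;0 0 0 0 0 -0.02 255;0 0 0 0 0 -0.02 255",
)

```text
t: 4.37
tool_pos: [0.4927, -0.3143, 0.0211]
tcp_rot: [0.631, 0.776, 0.001, 0.001]
wrist_force: [-0.8, 0.7, 7.8]
grip_width: 0.0579
```

Emit:
carry_out(
  commands="0 0 0 0 0 0.1 255;0 0 0 0 0 0.2 255;0 0 0 0 0 0.3 255;0 0 0 0 0 0.3 255;0 0 0 0 0 0.3 255",
)

```text
t: 4.78
tool_pos: [0.4932, -0.3146, 0.0522]
tcp_rot: [0.631, 0.776, 0.001, 0.002]
wrist_force: [-0.1, 0.8, -1.3]
grip_width: 0.0579
```

```bash
python3 - <<'E'
from h import *
to(.4842,.3341,.15,91.5)
im=cams.camera('wrist'); cv2.imwrite('pics/w3.png',im)
E
```

```text
t 4.78 yaw now 101.8 turn [ 0.002  0.01  -0.342] shift [-0.09   6.487  0.978] j [ 0.27  0.59  0.26  1.93 -0.24  0.64  2.45] w 0.0579 F [-0.1  0.8 -1.3]
```

View pics/w3.png

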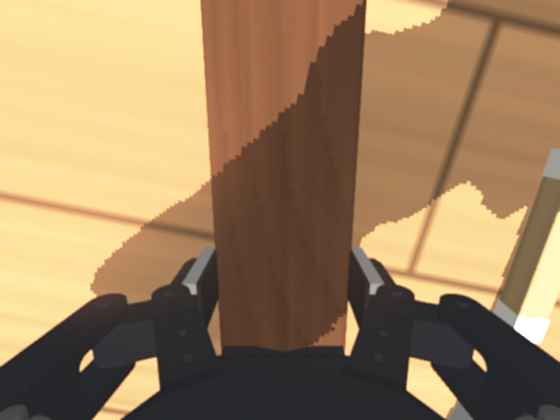

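Emit:
carry_out(
  commands="0 0.01 -0.1 0 0.3 0.6 255;0 0.01 -0.1 0 0.8 0.9 255;0 0.01 -0.1 -0.05 1 0.9 255;0 0.01 -0.1 -0.05 1 0.9 255",
)

```text
t: 5.17
tool_pos: [0.4887, -0.2096, 0.1432]
tcp_rot: [0.65, 0.76, 0.001, -0.001]
wrist_force: [0.5, 1.0, -1.8]
grip_width: 0.0581
```

Emit:
carry_out(
  commands="0 0 -0.1 0 0.4 0.3 255;0 0 -0.1 0 0.8 0.5 255;0 0 -0.1 0 1 0.5 255;0 0 -0.1 0 1 0.5 255",
)

```text
t: 5.5
tool_pos: [0.49, -0.1021, 0.1945]
tcp_rot: [0.666, 0.746, 0.003, -0.001]
wrist_force: [0.2, -0.5, -2.4]
grip_width: 0.0584
```

Emit:
carry_out(
  commands="0 0 -0.1 0 0.4 0 255;0 0 -0.1 0 0.8 0 255;0 0 -0.1 0 1 0 255;0 0 -0.1 0 1 0 255",
)

```text
t: 5.83
tool_pos: [0.4896, 0.0042, 0.1938]
tcp_rot: [0.682, 0.731, 0.003, -0.002]
wrist_force: [-0.8, 0.1, -1.5]
grip_width: 0.0579
```

Emit:
carry_out(
  commands="0 0 -0.02 0 0.4 0 255;0 0 -0.02 0 0.8 0 255;0 0 -0.02 0 1 0 255;0 0 -0.02 0 1 0 255",
)

```text
t: 6.17
tool_pos: [0.4891, 0.1099, 0.1932]
tcp_rot: [0.683, 0.731, 0.004, -0.003]
wrist_force: [-0.3, -0.2, -2.0]
grip_width: 0.0581
```

Emit:
carry_out(
  commands="0 0 0 0 0.4 0 255;0 0 0 0 0.8 0 255;0 0 0 0 1 0 255;0 0 0 0 1 0 255",
)

```text
t: 6.5
tool_pos: [0.4884, 0.2154, 0.1926]
tcp_rot: [0.68, 0.733, 0.004, -0.004]
wrist_force: [-0.6, 0.5, -1.5]
grip_width: 0.0582
```

```bash
python3 - <<'E'
from h import *
to(.4862,.3341,.15,91.5)
E
```

```text
t 6.5 yaw now 94.3 turn [-0.023  0.001 -0.094] shift [-0.022  1.187 -0.426] j [-0.67  0.31  0.18  1.96 -0.08  0.87  1.2 ] w 0.0582 F [-0.6  0.5 -1.5]
```

Emit:
carry_out(
  commands="-0.02 0 -0.09 -0.02 0.4 0 255;-0.02 0 -0.09 -0.02 0.8 0 255;-0.02 0 -0.09 -0.02 1 0 255;-0.02 0 -0.09 -0.02 1 0 255",
)

```text
t: 6.83
tool_pos: [0.4854, 0.3208, 0.1919]
tcp_rot: [0.694, 0.72, 0.001, -0.001]
wrist_force: [-0.5, 0.7, -1.6]
grip_width: 0.0579
```

```bash
python3 - <<'E'
from h import *
to(.4862,.3341,.0551,91.5)
E
```

```text
t 6.83 yaw now 92.0 turn [-0.007 -0.    -0.018] shift [ 0.008  0.133 -1.368] j [-0.81  0.39  0.16  1.85 -0.08  0.91  0.99] w 0.0579 F [-0.5  0.7 -1.6]
```

Emit:
carry_out(
  commands="0 0 -0.02 0.01 0.12 -0.3 255;0 0 -0.02 0.01 0.12 -0.6 255;0 0 -0.02 0.01 0.12 -0.9 255;0 0 -0.02 0.01 0.12 -0.9 255;0 0 -0.02 0.01 0.12 -0.9 255",
)

```text
t: 7.25
tool_pos: [0.4859, 0.33, 0.1004]
tcp_rot: [0.699, 0.715, -0.001, -0.001]
wrist_force: [0.0, 0.3, -0.9]
grip_width: 0.0582
```

```bash
python3 - <<'E'
from h import *
to(.4862,.3341,.0551,91.5)
im=cams.camera('wrist'); cv2.imwrite('pics/w4.png',im)
im=cams.camera('top'); cv2.imwrite('pics/t4.png',im)
E
```

```text
t 7.25 yaw now 91.3 turn [ 0.001 -0.006  0.005] shift [ 0.003  0.041 -0.453] j [-0.81  0.52  0.14  1.89 -0.1   0.74  0.98] w 0.0582 F [ 0.   0.3 -0.9]
```

View pics/w4.png

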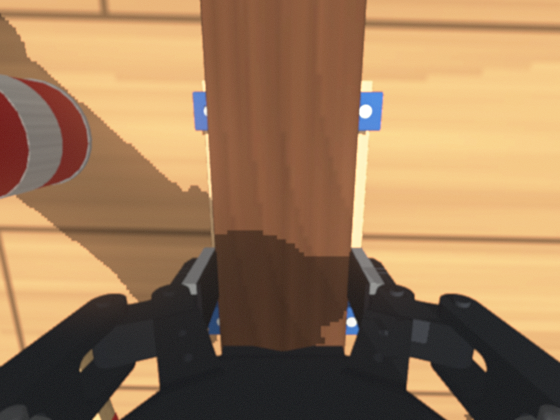

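The board is held above the base, and the bearer screws at (207,111) and (366,111) are nearly symmetric about it. Lowering now.

Emit:
carry_out(
  commands="0 0 0 0 0.04 -0.2 255;0 0 0 0 0.04 -0.35 255;0 0 0 0 0.04 -0.42 255;0 0 0 0 0.04 -0.44 255;0 0 0 0 0.04 -0.44 255;0 0 0 0 0.04 -0.44 255",
)

```text
t: 7.85
tool_pos: [0.4886, 0.3363, 0.0606]
tcp_rot: [0.699, 0.715, 0.003, -0.001]
wrist_force: [0.2, -0.1, -0.6]
grip_width: 0.0581
```

```bash
python3 - <<'E'
from h import *
to(.4862,.3341,.0551,91.5)
E
```

```text
t 7.85 yaw now 91.3 turn [-0.01   0.006  0.006] shift [-0.024 -0.022 -0.055] j [-0.8   0.58  0.13  1.9  -0.12  0.66  0.99] w 0.0581 F [ 0.2 -0.1 -0.6]
```

Emit:
carry_out(
  commands="-0.01 0.005 0 -0.02 -0.02 -0.03 255;-0.01 0.005 0 -0.02 -0.02 -0.05 255;-0.01 0.005 0 -0.02 -0.02 -0.06 255;-0.01 0.005 0 -0.02 -0.02 -0.06 255",
)

```text
t: 8.18
tool_pos: [0.4867, 0.3344, 0.0552]
tcp_rot: [0.699, 0.715, 0.0, 0.0]
wrist_force: [-1.3, -0.8, 4.9]
grip_width: 0.0583
```

```bash
python3 - <<'E'
from h import *
to(.4862,.3341,.0551,91.5)
E
```

```text
t 8.18 yaw now 91.3 turn [-0.     0.001  0.006] shift [-0.005 -0.003 -0.001] j [-0.8   0.59  0.13  1.91 -0.11  0.65  0.99] w 0.0583 F [-1.3 -0.8  4.9]
```

Contact at 5–6 N. Releasing, then backing off straight up.

Emit:
carry_out(
  commands="0 0 0 0 0 0 0;0 0 0 0 0 0 0;0 0 0 0 0 0 0;0 0 0 0 0 0 0;0 0 0 0 0 0.1 0;0 0 0 0 0 0.3 0;0 0 0 0 0 0.7 0;0 0 0 0 0 1 0",
)

```text
t: 8.85
tool_pos: [0.4868, 0.3343, 0.1574]
tcp_rot: [0.699, 0.715, 0.0, 0.0]
wrist_force: [0.8, 0.0, -0.2]
grip_width: 0.0857
```

Emit:
carry_out(
  commands="0 0 0 0 -0.2 0.6 0;0 0 0 0 -0.3 1 0;0 0 0 0 -0.3 1 0;0 0 0 0 -0.3 1 0",
)

```text
t: 9.18
tool_pos: [0.4899, 0.3039, 0.2644]
tcp_rot: [0.7, 0.714, 0.006, 0.001]
wrist_force: [1.4, 0.0, -0.0]
grip_width: 0.0853
```

```bash
python3 - <<'E'
from h import *
to(.638,.170,.2,-79)
s=r.sense()
im=cams.camera('wrist'); cv2.imwrite('pics/w5.png',im);np.save('pics/w5.npy',im)
im=cams.camera('top'); cv2.imwrite('pics/t5.png',cv2.resize(im[140:320,90:350],None,fx=3,fy=3));np.save('pics/t5.npy',im)
np.save('pics/s5.npy',np.r_[s['tool_pos'],s['tcp_rot']])
E
```

```text
t 9.18 yaw now 91.2 turn [-0.014  0.017  0.328] shift [ 1.481 -1.339 -0.644] j [-0.81  0.29  0.18  1.8  -0.06  1.04  0.98] w 0.0853 F [ 1.4  0.  -0. ]
```

View pics/w5.png

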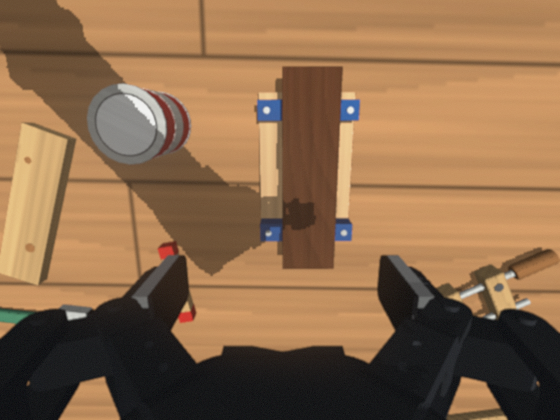

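View pics/t5.png

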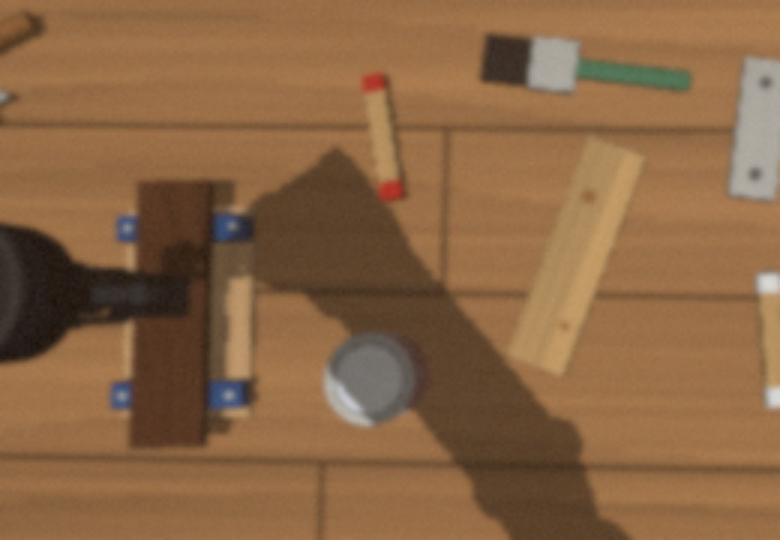

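The board is down on the bearers. In the wrist view its corners are (283,67), (342,67), (334,268) and (283,268), and the screws are at (266,110), (350,110), (269,233) and (344,232).

```bash
python3 - <<'E'
from h import *
a=np.load('pics/s5.npy'); s=dict(tool_pos=a[:3],tcp_rot=a[3:])
def q(p,z,n='wrist'):
    W=cast(n,p,z,s)[:,:2]; print(np.round(W,4).tolist(),W.mean(0).round(4)); return W
W=q([(283,67),(342,67),(334,268),(283,268)],.052)
for i,j in((0,3),(1,2)): print(np.degrees(np.arctan2(*(W[j]-W[i])[::-1])))
S=q([(266,110),(350,110),(269,233),(344,232)],.034)
for i,j in((0,2),(1,3)): print(np.degrees(np.arctan2(*(S[j]-S[i])[::-1])))
# top view
f=lambda P:np.array(P)/3+[90,140]-.3
W=q(f([(138,182),(211,181),(206,446),(130,445)]),.052,'top')
S=q(f([(127,228),(232,226),(121,396),(230,395)]),.034,'top')
# red sticker in wrist
print('red');q([(168,250),(186,316)],.018);q(f([(373,82),(391,190)]),.018,'top')
q([(124,125)],.087)
E
```

```text
[[0.3751, 0.3026], [0.3738, 0.3607], [0.5911, 0.3668], [0.5921, 0.3071]] [0.483  0.3343]
1.1865900012936337
1.6203788011888154
[[0.4155, 0.2854], [0.4136, 0.3755], [0.5556, 0.2899], [0.5528, 0.3792]] [0.4844 0.3325]
1.8111722079752934
1.5361395239607694
[[0.5914, 0.3652], [0.5929, 0.3037], [0.3762, 0.2973], [0.3759, 0.3598]] [0.4841 0.3315]
[[0.5543, 0.3795], [0.5571, 0.2899], [0.414, 0.3766], [0.4163, 0.285]] [0.4854 0.3327]
red
[[0.5867, 0.1622], [0.6823, 0.1789]] [0.6345 0.1705]
[[0.6851, 0.1772], [0.591, 0.1587]] [0.6381 0.1679]
[[0.4324, 0.1573]] [0.4324 0.1573]
```

Emit:
carry_out(
  commands="-0.01 0.02 0.32 0.8 -0.7 -0.2 80;-0.01 0.02 0.32 0.8 -0.7 -0.5 80;-0.01 0.02 0.32 0.8 -0.7 -0.8 80;-0.01 0.02 0.32 0.8 -0.7 -0.8 80",
)

```text
t: 9.62
tool_pos: [0.5674, 0.2298, 0.1741]
tcp_rot: [0.638, 0.77, -0.007, -0.002]
wrist_force: [-0.9, -0.3, -0.5]
grip_width: 0.0586
```

Emit:
carry_out(
  commands="0 0 0 0.7 -0.65 -0.2 80;0 0 0 0.7 -0.65 -0.4 80;0 0 0 0.7 -0.65 -0.6 80;0 0 0 0.7 -0.65 -0.6 80",
)

```text
t: 9.95
tool_pos: [0.636, 0.1575, 0.1059]
tcp_rot: [0.641, 0.768, -0.013, -0.003]
wrist_force: [-1.0, -1.4, -1.5]
grip_width: 0.0584
```

```bash
python3 - <<'E'
from h import *
to(.6363,.1692,.02,100.5)
s=r.sense()
im=cams.camera('wrist'); cv2.imwrite('pics/w6.png',im);np.save('pics/w6.npy',im)
hsv=cv2.cvtColor(im,cv2.COLOR_BGR2HSV); h,ss,v=[hsv[...,i].astype(int) for i in range(3)]
m=(((h<8)|(h>172))&(ss>140)&(v>70)).astype(np.uint8)*255
print(topfit('wrist',m,.018,s,60))
E
```

```text
t 9.95 yaw now 100.3 turn [ 0.03  -0.041  0.007] shift [ 0.003  0.117 -0.859] j [-0.47  0.61  0.18  1.71 -0.13  0.86  1.52] w 0.0584 F [-1.  -1.4 -1.5]
[(0.6838, 0.1768, 18.0, 14.7, -79.4, [299.0, 286.0]), (0.5897, 0.1587, 18.5, 15.4, -77.3, [299.0, 156.0])]
```

View pics/w6.png

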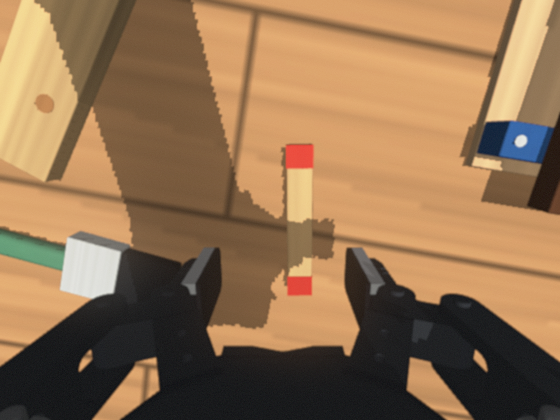

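The red sticker's ends are at (299,156) and (299,286). Its centre is (0.637, 0.168) and its yaw is 10.9°. The brush is clear of the fingers.

Emit:
carry_out(
  commands="0.03 -0.04 0.02 0.008 0.1 -0.3 80;0.03 -0.04 0.02 0.008 0.1 -0.6 80;0.03 -0.04 0.02 0.008 0.1 -0.75 80;0.03 -0.04 0.02 0.008 0.1 -0.8 80;0.03 -0.04 0.02 0.008 0.1 -0.8 80;0.03 -0.04 0.02 0.008 0.1 -0.8 80",
)

```text
t: 10.5
tool_pos: [0.6367, 0.1713, 0.0295]
tcp_rot: [0.636, 0.772, 0.002, -0.0]
wrist_force: [0.2, -0.2, -0.9]
grip_width: 0.0585
```

```bash
python3 - <<'E'
from h import *
to(.6368,.1678,.022,100.9)
E
```

```text
t 10.5 yaw now 101.1 turn [-0.006  0.003 -0.005] shift [ 0.001 -0.035 -0.075] j [-0.46  0.71  0.15  1.74 -0.16  0.7   1.53] w 0.0585 F [ 0.2 -0.2 -0.9]
```

Emit:
carry_out(
  commands="0 0 0 0 -0.035 -0.05 80;0 0 0 0 -0.035 -0.08 80;0 0 0 0 -0.035 -0.08 80;0 0 0 0 -0.035 -0.08 80",
)

```text
t: 10.83
tool_pos: [0.637, 0.1677, 0.022]
tcp_rot: [0.636, 0.772, 0.002, -0.0]
wrist_force: [0.4, -0.7, 0.3]
grip_width: 0.0584
```

Emit:
carry_out(
  commands="0 0 0 0 0 0 255;0 0 0 0 0 0 255;0 0 0 0 0 0 255;0 0 0 0 0 0 255;0 0 0 0 0 0 255;0 0 0 0 0 0 255",
)

```text
t: 11.33
tool_pos: [0.6373, 0.1678, 0.0224]
tcp_rot: [0.636, 0.772, 0.002, -0.0]
wrist_force: [-0.3, 1.0, 4.2]
grip_width: 0.0162
```

```bash
python3 - <<'E'
from h import *
to(.6368,.1678,.022,100.9)
E
```

```text
t 11.33 yaw now 101.0 turn [-0.007  0.005 -0.004] shift [-0.005 -0.    -0.004] j [-0.45  0.72  0.15  1.75 -0.16  0.68  1.54] w 0.0162 F [-0.3  1.   4.2]
```

Emit:
carry_out(
  commands="0 0 0 0 0 0.3 255;0 0 0 0 0 0.7 255;0 0 0 0 0 1 255;0 0 0 0 0 1 255",
)

```text
t: 11.67
tool_pos: [0.6413, 0.1686, 0.1291]
tcp_rot: [0.636, 0.772, 0.007, 0.003]
wrist_force: [0.8, 0.5, -0.1]
grip_width: 0.016
```

Emit:
carry_out(
  commands="0 0 -0.24 -0.2 0.4 0.3 255;0 0 -0.48 -0.4 0.7 0.5 255;0 0 -0.72 -0.4 0.9 0.5 255;0 0 -0.96 -0.4 0.9 0.5 255;0 0 -1 -0.4 0.9 0.5 255;0 0 -1 -0.4 0.9 0.5 255",
)

```text
t: 12.17
tool_pos: [0.601, 0.2584, 0.1786]
tcp_rot: [0.813, 0.582, 0.005, 0.005]
wrist_force: [-0.2, -0.5, -0.5]
grip_width: 0.0162
```

Emit:
carry_out(
  commands="0 0 -0.24 -0.2 0.4 0 255;0 0 -0.48 -0.4 0.7 0 255;0 0 -0.72 -0.4 0.8 0 255;0 0 -0.96 -0.4 0.8 0 255;0 0 -1 -0.4 0.8 0 255;0 0 -1 -0.4 0.8 0 255",
)

```text
t: 12.67
tool_pos: [0.5616, 0.3363, 0.1779]
tcp_rot: [0.936, 0.352, 0.003, 0.007]
wrist_force: [0.8, -1.1, -0.1]
grip_width: 0.0163
```

Emit:
carry_out(
  commands="0 0 -0.24 0 0 0 255;0 0 -0.48 0 0 0 255;0 0 -0.72 0 0 0 255;0 0 -0.96 0 0 0 255;0 0 -1 0 0 0 255;0 0 -1 0 0 0 255",
)

```text
t: 13.17
tool_pos: [0.5622, 0.3346, 0.1777]
tcp_rot: [0.995, 0.099, 0.001, 0.008]
wrist_force: [0.1, -0.2, -0.4]
grip_width: 0.0161
```

```bash
python3 - <<'E'
from h import *
to(.5545,.3353,.0742,1.6)
E
```

```text
t 13.17 yaw now 11.4 turn [ 0.031  0.006 -0.326] shift [-0.077  0.007 -1.035] j [-1.04  0.57  0.57  1.7  -0.34  0.98 -0.15] w 0.0161 F [ 0.1 -0.2 -0.4]
```

Emit:
carry_out(
  commands="0.03 0 -0.2 -0.08 0 -0.3 255;0.03 0 -0.33 -0.08 0 -0.6 255;0.03 0 -0.33 -0.08 0 -0.8 255;0.03 0 -0.33 -0.08 0 -0.8 255;0.03 0 -0.33 -0.08 0 -0.8 255;0.03 0 -0.33 -0.08 0 -0.8 255",
)

```text
t: 13.67
tool_pos: [0.5554, 0.3343, 0.0991]
tcp_rot: [1.0, 0.014, 0.002, 0.0]
wrist_force: [0.5, 0.1, 0.7]
grip_width: 0.016
```

```bash
python3 - <<'E'
from h import *
to(.5545,.3353,.0742,1.6)
im=cams.camera('wrist'); cv2.imwrite('pics/w7.png',im);np.save('pics/w7.npy',im)
E
```

```text
t 13.67 yaw now 1.6 turn [-0.     0.009  0.001] shift [-0.009  0.01  -0.249] j [-1.03  0.66  0.55  1.77 -0.45  0.83 -0.24] w 0.016 F [0.5 0.1 0.7]
```

View pics/w7.png

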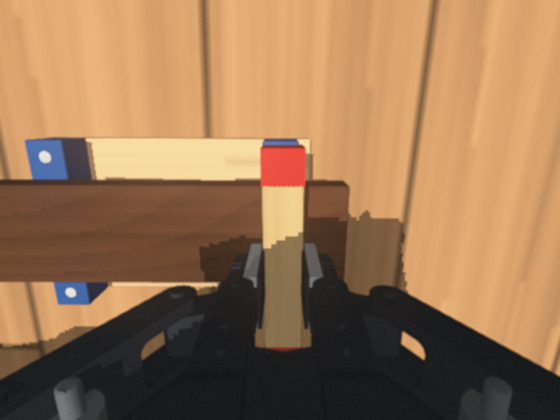

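The red sticker (261–305, 146–345) is held right over the far bearer, whose blue end just shows at (281,143). Lowering.

Emit:
carry_out(
  commands="0 0.01 0 -0.01 0.01 -0.1 255;0 0.01 0 -0.01 0.01 -0.18 255;0 0.01 0 -0.01 0.01 -0.22 255;0 0.01 0 -0.01 0.01 -0.24 255;0 0.01 0 -0.01 0.01 -0.24 255",
)

```text
t: 14.13
tool_pos: [0.5544, 0.3355, 0.0749]
tcp_rot: [1.0, 0.014, -0.0, -0.0]
wrist_force: [0.9, 0.4, 0.0]
grip_width: 0.0162
```

```bash
python3 - <<'E'
from h import *
to(.5545,.3353,.0742,1.6)
E
```

```text
t 14.13 yaw now 1.6 turn [-0.    -0.001  0.001] shift [ 0.001 -0.002 -0.007] j [-1.01  0.69  0.53  1.78 -0.47  0.8  -0.22] w 0.0162 F [0.9 0.4 0. ]
```

Emit:
carry_out(
  commands="0 0 0 0 0 -0.01 255;0 0 0 0 0 -0.01 255;0 0 0 0 0 -0.01 120;0 0 0 0 0 -0.01 120;0 0 0 0 0 -0.01 120;0 0 0 0 0 0.2 120;0 0 0 0 0 0.5 120;0 0 0 0 0 0.8 120",
)

```text
t: 14.8
tool_pos: [0.5536, 0.3351, 0.1549]
tcp_rot: [1.0, 0.014, -0.001, 0.001]
wrist_force: [0.1, 0.3, -0.5]
grip_width: 0.0449
```

Emit:
carry_out(
  commands="0 0 0 0 0 0.4 120;0 0 0 -0.2 -0.2 0.8 120;0 0 0 -0.5 -0.4 0.9 120;0 0 0 -0.5 -0.4 0.9 120",
)

```text
t: 15.13
tool_pos: [0.5018, 0.2911, 0.2481]
tcp_rot: [1.0, 0.012, -0.001, -0.001]
wrist_force: [0.2, -1.2, -0.0]
grip_width: 0.0451
```

```bash
python3 - <<'E'
from h import *
to(.4677,-.165,.12,-86)
im=cams.camera('wrist'); cv2.imwrite('pics/w8.png',im);np.save('pics/w8.npy',im)
E
```

```text
t 15.13 yaw now 1.3 turn [-5.000e-03 -2.000e-03 -2.912e+00] shift [-0.341 -4.561 -1.281] j [-1.16  0.38  0.69  1.82 -0.28  1.04 -0.34] w 0.0451 F [ 0.2 -1.2 -0. ]
```

View pics/w8.png

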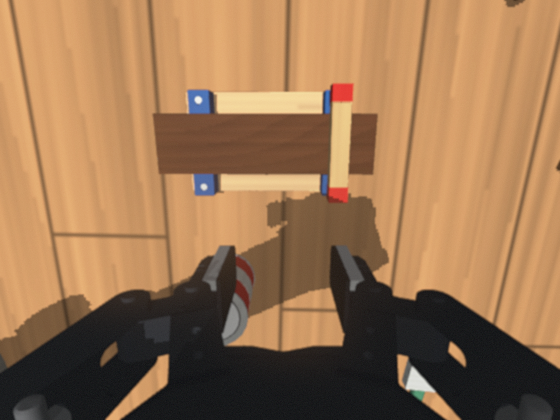

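The red sticker lies square across the board above the far bearer, at (341,143). On to the white one.

Emit:
carry_out(
  commands="0 0 -0.24 0 -0.4 0 120;0 0 -0.48 0 -0.8 0 120;0 0 -0.72 0 -1 0 120;0 0 -0.74 0 -1 0 120",
)

```text
t: 15.52
tool_pos: [0.5029, 0.1874, 0.2467]
tcp_rot: [0.982, -0.187, -0.001, -0.0]
wrist_force: [0.1, 0.1, 0.4]
grip_width: 0.0452
```

Emit:
carry_out(
  commands="0 0 -0.24 0 -0.4 0 120;0 0 -0.48 0 -0.8 0 120;0 0 -0.72 0 -1 0 120;0 0 -0.74 0 -1 0 120",
)

```text
t: 15.85
tool_pos: [0.503, 0.0823, 0.2467]
tcp_rot: [0.926, -0.378, -0.001, 0.0]
wrist_force: [-0.1, 0.2, 0.6]
grip_width: 0.0452
```

Emit:
carry_out(
  commands="0 0 -0.24 0 -0.4 0 120;0 0 -0.48 0 -0.8 0 120;0 0 -0.72 -0.1 -1 -0.2 120;0 0 -0.74 -0.1 -1 -0.2 120",
)

```text
t: 16.18
tool_pos: [0.4906, -0.0219, 0.2246]
tcp_rot: [0.832, -0.554, -0.001, 0.002]
wrist_force: [-1.1, -0.2, -0.7]
grip_width: 0.0453
```

Emit:
carry_out(
  commands="0 0 -0.24 0 -0.4 0 120;0 0 -0.48 0 -0.8 -0.2 120;0 0 -0.7 -0.1 -1 -0.5 120;0 0 -0.7 -0.1 -1 -0.5 120;0 0 -0.7 -0.1 -1 -0.5 120",
)

```text
t: 16.6
tool_pos: [0.4797, -0.1225, 0.1728]
tcp_rot: [0.717, -0.697, -0.003, 0.004]
wrist_force: [1.4, 0.5, -0.0]
grip_width: 0.0454
```

```bash
python3 - <<'E'
from h import *
to(.4677,-.165,.12,-86)
s=r.sense()
im=cams.camera('wrist'); cv2.imwrite('pics/w9.png',im);np.save('pics/w9.npy',im)
hsv=cv2.cvtColor(im,cv2.COLOR_BGR2HSV); h,ss,v=[hsv[...,i].astype(int) for i in range(3)]
m=((ss<60)&(v>120)).astype(np.uint8)*255
print(topfit('wrist',m,.018,s,60))
E
```

```text
t 16.6 yaw now -88.4 turn [ 0.003 -0.017  0.079] shift [-0.12  -0.425 -0.528] j [-0.69  0.46  1.06  2.09 -0.52  0.89 -0.88] w 0.0454 F [ 1.4  0.5 -0. ]
[(0.4197, -0.1657, 17.0, 9.6, 3.9, [325.0, 257.0]), (0.5151, -0.164, 19.3, 17.1, -84.8, [330.0, 157.0]), (0.6127, -0.1532, 52.4, 40.6, -6.9, [325.0, 33.0])]
```

View pics/w9.png

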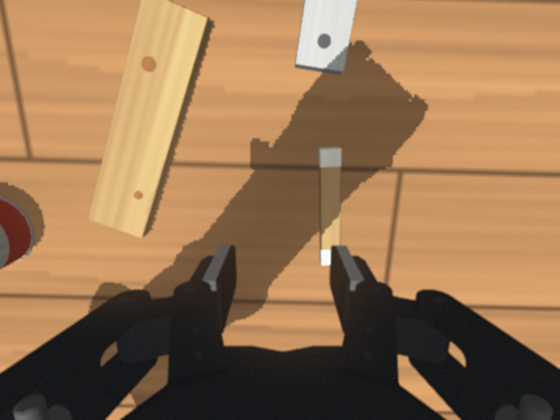

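Emit:
carry_out(
  commands="0 -0.02 0.1 -0.12 -0.42 -0.2 100;0 -0.02 0.1 -0.12 -0.42 -0.5 100;0 -0.02 0.1 -0.12 -0.42 -0.8 100;0 -0.02 0.1 -0.12 -0.42 -0.9 100;0 -0.02 0.1 -0.12 -0.42 -0.9 100",
)

```text
t: 17.07
tool_pos: [0.4691, -0.1613, 0.0824]
tcp_rot: [0.738, -0.675, 0.0, -0.0]
wrist_force: [-1.2, 1.0, -0.1]
grip_width: 0.0516
```

```bash
python3 - <<'E'
from h import *
to(.4675,-.1645,.022,-85.5)
s=r.sense()
im=cams.camera('wrist'); cv2.imwrite('pics/w10.png',im);np.save('pics/w10.npy',im)
hsv=cv2.cvtColor(im,cv2.COLOR_BGR2HSV); h,ss,v=[hsv[...,i].astype(int) for i in range(3)]
m=((ss<60)&(v>120)).astype(np.uint8)*255
print(topfit('wrist',m,.018,s,60))
E
```

```text
t 17.07 yaw now -85.0 turn [-0.001  0.001 -0.018] shift [-0.016 -0.032 -0.604] j [-0.44  0.58  0.84  2.15 -0.69  0.7  -0.61] w 0.0516 F [-1.2  1.  -0.1]
[(0.4198, -0.1714, 18.9, 15.9, -84.9, [290.0, 299.0]), (0.5149, -0.1642, 19.0, 16.6, -84.9, [293.0, 157.0]), (0.5898, -0.1516, 41.3, 13.3, -85.0, [285.0, 10.0])]
```

View pics/w10.png

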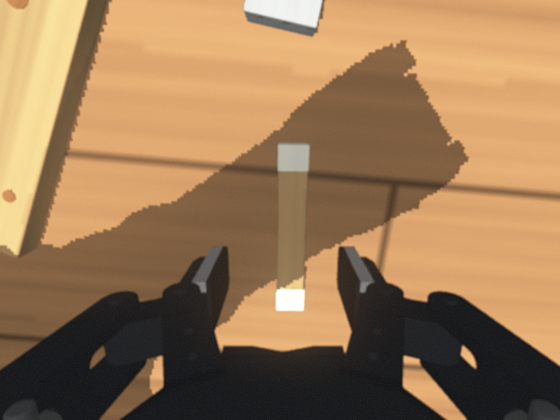

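The sticker's ends are at (293,157) and (290,299), centre (0.467, -0.167).

Emit:
carry_out(
  commands="0 0 -0.02 -0.017 -0.055 -0.2 100;0 0 -0.02 -0.017 -0.055 -0.4 100;0 0 -0.02 -0.017 -0.055 -0.55 100;0 0 -0.02 -0.017 -0.055 -0.6 100;0 0 -0.02 -0.017 -0.055 -0.6 100;0 0 -0.02 -0.017 -0.055 -0.6 100",
)

```text
t: 17.62
tool_pos: [0.4694, -0.1674, 0.0251]
tcp_rot: [0.734, -0.679, 0.002, -0.001]
wrist_force: [-0.2, 0.0, -0.0]
grip_width: 0.0518
```

```bash
python3 - <<'E'
from h import *
to(.4675,-.167,.022,-85.5)
E
```

```text
t 17.62 yaw now -85.5 turn [0.001 0.009 0.001] shift [-0.019  0.004 -0.031] j [-0.33  0.66  0.71  2.16 -0.81  0.59 -0.52] w 0.0518 F [-0.2  0.  -0. ]
```

Emit:
carry_out(
  commands="0 0.01 0 -0.02 0 -0.03 100;0 0.01 0 -0.02 0 -0.03 100;0 0.01 0 -0.02 0 -0.03 255;0 0.01 0 -0.02 0 -0.03 255;0 0.01 0 -0.02 0 -0.03 255;0 0.01 0 -0.02 0 -0.03 255;0 0.01 0 -0.02 0 -0.03 255;0 0.01 0 -0.02 0 -0.03 255",
)

```text
t: 18.28
tool_pos: [0.4676, -0.1674, 0.0226]
tcp_rot: [0.734, -0.679, 0.0, 0.0]
wrist_force: [-1.9, 1.0, 7.2]
grip_width: 0.0165
```

Emit:
carry_out(
  commands="0 0 0 0 0 0.3 255;0 0 0 0 0 0.7 255;0 0 0 0 0 1 255;0 0 0 0 0 1 255",
)

```text
t: 18.62
tool_pos: [0.4701, -0.169, 0.1271]
tcp_rot: [0.734, -0.679, 0.003, -0.002]
wrist_force: [0.1, -0.1, -0.3]
grip_width: 0.0162
```

```bash
python3 - <<'E'
from h import *
to(.4145,.3313,.18,1.6)
E
```

```text
t 18.62 yaw now -85.6 turn [-0.008  0.013  2.907] shift [-0.556  5.003  0.529] j [-0.5   0.52  0.94  2.13 -0.6   0.78 -0.67] w 0.0162 F [ 0.1 -0.1 -0.3]
```

Emit:
carry_out(
  commands="0 0 0.24 0 0.3 0.3 255;0 0 0.48 0 0.7 0.5 255;0 0 0.7 0 1 0.6 255;0 0 0.7 0 1 0.6 255",
)

```text
t: 18.95
tool_pos: [0.4718, -0.0619, 0.1885]
tcp_rot: [0.849, -0.528, 0.003, -0.005]
wrist_force: [1.3, 0.4, -1.3]
grip_width: 0.0163
```

Emit:
carry_out(
  commands="0 0 0.24 0 0.4 0 255;0 0 0.48 0 0.8 0 255;0 0 0.7 0 1 0 255;0 0 0.7 0 1 0 255",
)

```text
t: 19.28
tool_pos: [0.4717, 0.0439, 0.1881]
tcp_rot: [0.934, -0.358, 0.001, -0.006]
wrist_force: [0.1, 0.1, -0.3]
grip_width: 0.0164
```

Emit:
carry_out(
  commands="0 0 0.24 0 0.4 0 255;0 0 0.48 0 0.8 0 255;0 0 0.7 0 1 0 255;0 0 0.7 0 1 0 255",
)

```text
t: 19.62
tool_pos: [0.4714, 0.1492, 0.1878]
tcp_rot: [0.984, -0.176, -0.0, -0.007]
wrist_force: [1.0, -0.6, 0.2]
grip_width: 0.0165
```

Emit:
carry_out(
  commands="0 0 0.24 -0.1 0.4 0 255;0 0 0.48 -0.2 0.8 0 255;0 0 0.7 -0.3 1 0 255;0 0 0.7 -0.3 1 0 255",
)

```text
t: 19.95
tool_pos: [0.4392, 0.2542, 0.1872]
tcp_rot: [1.0, 0.013, -0.002, -0.007]
wrist_force: [-0.1, 0.6, -1.4]
grip_width: 0.0162
```

```bash
python3 - <<'E'
from h import *
to(.4145,.3313,.18,1.6)
E
```

```text
t 19.95 yaw now 1.5 turn [-0.028 -0.009  0.005] shift [-0.247  0.771 -0.072] j [-1.16  0.31  0.63  2.05 -0.27  0.85 -0.35] w 0.0162 F [-0.1  0.6 -1.4]
```

Emit:
carry_out(
  commands="-0.03 -0.01 0 -0.2 0.4 0 255;-0.03 -0.01 0 -0.25 0.77 -0.2 255;-0.03 -0.01 0 -0.25 0.77 -0.6 255;-0.03 -0.01 0 -0.25 0.77 -0.9 255;-0.03 -0.01 0 -0.25 0.77 -0.9 255",
)

```text
t: 20.37
tool_pos: [0.4112, 0.3282, 0.0919]
tcp_rot: [1.0, 0.012, -0.003, 0.004]
wrist_force: [-1.3, -0.9, -0.1]
grip_width: 0.0164
```

```bash
python3 - <<'E'
from h import *
to(.4145,.3313,.0746,1.6)
im=cams.camera('wrist'); cv2.imwrite('pics/w11.png',im);np.save('pics/w11.npy',im)
E
```

```text
t 20.37 yaw now 1.4 turn [ 0.017 -0.012  0.007] shift [ 0.033  0.031 -0.173] j [-1.2   0.5   0.52  2.06 -0.38  0.69 -0.41] w 0.0164 F [-1.3 -0.9 -0.1]
```

View pics/w11.png

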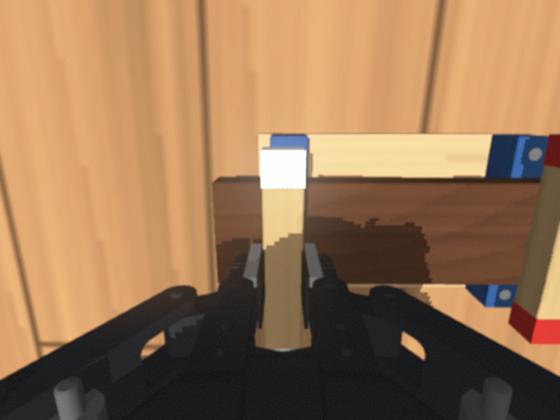

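The white sticker is over the near bearer, whose blue end spans columns 271–307. It needs about +3 mm in x, which agrees with the computed shift.

Emit:
carry_out(
  commands="0.017 -0.01 0 0.033 0.03 -0.05 255;0.017 -0.01 0 0.033 0.03 -0.1 255;0.017 -0.01 0 0.033 0.03 -0.14 255;0.017 -0.01 0 0.033 0.03 -0.16 255;0.017 -0.01 0 0.033 0.03 -0.16 255",
)

```text
t: 20.83
tool_pos: [0.4166, 0.3311, 0.0792]
tcp_rot: [1.0, 0.011, 0.001, -0.001]
wrist_force: [0.1, 0.8, -0.1]
grip_width: 0.0161
```

```bash
python3 - <<'E'
from h import *
to(.4145,.3313,.0746,1.6)
E
```

```text
t 20.83 yaw now 1.2 turn [-0.005  0.003  0.012] shift [-0.021  0.002 -0.046] j [-1.18  0.52  0.5   2.06 -0.41  0.65 -0.38] w 0.0161 F [ 0.1  0.8 -0.1]
```

Emit:
carry_out(
  commands="0 0 0.01 -0.02 0 -0.03 255;0 0 0.01 -0.02 0 -0.05 255;0 0 0.01 -0.02 0 -0.05 255;0 0 0.01 -0.02 0 -0.05 255",
)

```text
t: 21.17
tool_pos: [0.4145, 0.3314, 0.0747]
tcp_rot: [1.0, 0.014, 0.001, -0.002]
wrist_force: [-1.7, -1.4, 5.4]
grip_width: 0.0161
```

Emit:
carry_out(
  commands="0 0 0 0 0 0 120;0 0 0 0 0 0 120;0 0 0 0 0 0 120;0 0 0 0 0 0.2 120;0 0 0 0 0 0.5 120;0 0 0 0 0 0.9 120",
)

```text
t: 21.67
tool_pos: [0.413, 0.3301, 0.1636]
tcp_rot: [1.0, 0.014, -0.001, 0.001]
wrist_force: [0.7, 0.8, 0.7]
grip_width: 0.045
```

Emit:
carry_out(
  commands="0 0 0 0.3 -0.2 0.4 120;0 0 0 0.6 -0.4 0.6 120;0 0 0 0.7 -0.5 0.8 120;0 0 0 0.7 -0.5 0.8 120",
)

```text
t: 22.0
tool_pos: [0.4894, 0.2766, 0.2491]
tcp_rot: [1.0, 0.01, 0.004, -0.001]
wrist_force: [1.3, 0.2, -0.1]
grip_width: 0.0452
```

```bash
python3 - <<'E'
from h import *
to(.537,-.0015,.18,70)
s=r.sense()
im=cams.camera('wrist'); cv2.imwrite('pics/w12.png',im);np.save('pics/w12.npy',im)
E
```

```text
t 22.0 yaw now 1.1 turn [-0.013  0.009  2.296] shift [ 0.476 -2.781 -0.691] j [-1.16  0.33  0.67  1.87 -0.24  1.01 -0.37] w 0.0452 F [ 1.3  0.2 -0.1]
```

View pics/w12.png

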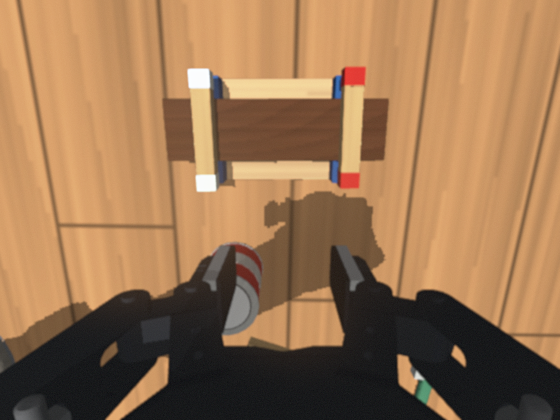

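Both stickers lie square over their bearers: white ends at (200,78) and (206,183), red ends at (354,76) and (349,180).

```bash
python3 - <<'E'
from h import *
s=r.sense()
o=np.array([.4845,.3333]);c,n=np.cos(.028),np.sin(.028);M=np.array([[c,n],[-n,c]])
for nm,p in dict(white=[(200,78),(206,183)],red=[(354,76),(349,180)]).items():
    W=(cast('wrist',p,.070,s)[:,:2]-o)@M.T; print(nm,W.round(4).tolist(),W.mean(0).round(4))
E
```

```text
white [[-0.0716, 0.0478], [-0.0728, -0.0469]] [-0.0722  0.0005]
red [[0.0652, 0.0487], [0.0653, -0.0448]] [0.0652 0.0019]
```

Emit:
carry_out(
  commands="0 0 0.24 0.1 -0.4 0 0;0 0 0.48 0.2 -0.8 0 0;0 0 0.7 0.2 -1 0 0;0 0 0.7 0.2 -1 0 0",
)

```text
t: 22.38
tool_pos: [0.506, 0.1724, 0.2456]
tcp_rot: [0.981, 0.193, 0.0, -0.0]
wrist_force: [0.4, -0.0, -0.6]
grip_width: 0.0855
```

Emit:
carry_out(
  commands="0 0 0.24 0.1 -0.4 0 0;0 0 0.48 0.2 -0.8 -0.2 0;0 0 0.7 0.2 -1 -0.4 0;0 0 0.7 0.2 -1 -0.4 0",
)

```text
t: 22.72
tool_pos: [0.5236, 0.0674, 0.2022]
tcp_rot: [0.93, 0.368, -0.003, 0.0]
wrist_force: [-0.6, -0.6, 0.5]
grip_width: 0.0855
```

Emit:
carry_out(
  commands="0 0 0.24 0 -0.4 -0.2 0;0 0 0.48 0.1 -0.7 -0.4 0;0 0 0.72 0.1 -0.7 -0.5 0;0 0 0.86 0.1 -0.7 -0.5 0;0 0 0.86 0.1 -0.7 -0.5 0",
)

```text
t: 23.13
tool_pos: [0.532, -0.0024, 0.1501]
tcp_rot: [0.824, 0.567, -0.004, -0.0]
wrist_force: [0.3, 0.3, -1.1]
grip_width: 0.0854
```

```bash
python3 - <<'E'
from h import *
to(.537,-.0015,.02,70)
s=r.sense()
im=cams.camera('wrist'); cv2.imwrite('pics/w13.png',im);np.save('pics/w13.npy',im)
E
```

```text
t 23.13 yaw now 69.1 turn [ 0.008 -0.014  0.029] shift [ 0.05   0.009 -1.301] j [-0.47  0.39  0.45  2.01 -0.23  0.8   1.31] w 0.0854 F [ 0.3  0.3 -1.1]
```

View pics/w13.png

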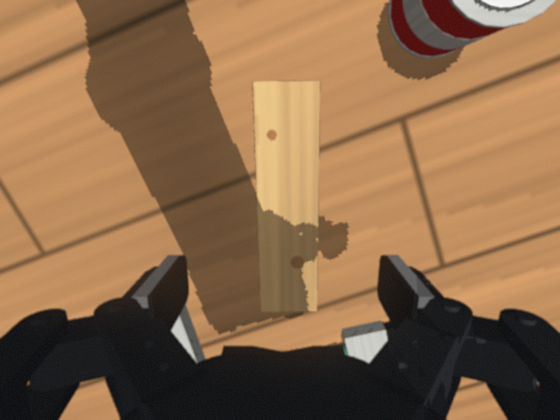

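The pine is fully visible between the jaws, with corners at (253,82), (320,82), (316,311) and (261,311).

```bash
python3 - <<'E'
from h import *
s=r.sense()
W=cast('wrist',[(253,82),(320,82),(316,311),(261,311)],.018,s)[:,:2];print(W.round(4),W.mean(0))
for i,j in((0,3),(1,2)): print(np.degrees(np.arctan2(*(W[j]-W[i])[::-1])))
E
```

```text
[[ 0.4356  0.0102]
 [ 0.454   0.0579]
 [ 0.6401 -0.0113]
 [ 0.6219 -0.0589]] [ 0.53788922 -0.00053935]
-20.33729003596508
-20.41239005375461
```

Emit:
carry_out(
  commands="0.01 -0.015 0.02 0.055 0.014 -0.4 0;0.01 -0.015 0.02 0.055 0.014 -0.8 0;0.01 -0.015 0.02 0.055 0.014 -0.9 0;0.01 -0.015 0.02 0.055 0.014 -0.9 0",
)

```text
t: 23.52
tool_pos: [0.5357, 0.0009, 0.0585]
tcp_rot: [0.822, 0.57, -0.001, -0.002]
wrist_force: [-0.5, 0.4, 0.6]
grip_width: 0.0853
```

```bash
python3 - <<'E'
from h import *
to(.5375,-.001,.021,69.8)
E
```

```text
t 23.52 yaw now 69.5 turn [-0.002 -0.008  0.011] shift [ 0.018 -0.019 -0.375] j [-0.41  0.54  0.37  2.05 -0.33  0.61  1.4 ] w 0.0853 F [-0.5  0.4  0.6]
```

Emit:
carry_out(
  commands="0 -0.01 0.01 0.018 -0.02 -0.15 0;0 -0.01 0.01 0.018 -0.02 -0.3 0;0 -0.01 0.01 0.018 -0.02 -0.37 0;0 -0.01 0.01 0.018 -0.02 -0.37 0;0 -0.01 0.01 0.018 -0.02 -0.37 0",
)

```text
t: 23.93
tool_pos: [0.5383, -0.0008, 0.0228]
tcp_rot: [0.82, 0.572, 0.001, 0.0]
wrist_force: [1.4, -0.3, 0.8]
grip_width: 0.0856
```

```bash
python3 - <<'E'
from h import *
to(.5375,-.001,.021,69.8)
E
```

```text
t 23.93 yaw now 69.7 turn [-0.003  0.005  0.002] shift [-0.008 -0.002 -0.018] j [-0.37  0.6   0.33  2.05 -0.37  0.54  1.44] w 0.0856 F [ 1.4 -0.3  0.8]
```

Emit:
carry_out(
  commands="0 0 0 -0.01 0 -0.02 0;0 0 0 -0.01 0 -0.02 255;0 0 0 -0.01 0 -0.02 255;0 0 0 -0.01 0 -0.02 255;0 0 0 -0.01 0 -0.02 255;0 0 0 -0.01 0 -0.02 255;0 0 0 -0.01 0 -0.02 255;0 0 0 -0.01 0 -0.02 255",
)

```text
t: 24.6
tool_pos: [0.5377, -0.0007, 0.0217]
tcp_rot: [0.82, 0.572, 0.002, 0.0]
wrist_force: [-1.8, 0.2, 8.1]
grip_width: 0.0501
```

Emit:
carry_out(
  commands="0 0 0 0 0 0.3 255;0 0 0 0 0 0.7 255;0 0 0 0 0 1 255;0 0 0 0 0 1 255",
)

```text
t: 24.93
tool_pos: [0.5413, -0.001, 0.1273]
tcp_rot: [0.821, 0.571, 0.006, 0.002]
wrist_force: [1.1, -0.1, -1.3]
grip_width: 0.0505
```

Emit:
carry_out(
  commands="0 0 0.2 0 0.3 0.3 255;0 0 0.36 0 0.7 0.6 255;0 0 0.36 0 1 0.9 255;0 0 0.36 0 1 0.9 255",
)

```text
t: 25.27
tool_pos: [0.5427, 0.1046, 0.221]
tcp_rot: [0.762, 0.648, 0.009, 0.002]
wrist_force: [0.7, 0.6, 0.2]
grip_width: 0.0504
```

```bash
python3 - <<'E'
from h import *
to(.4845,.3333,.18,91.5)
im=cams.camera('wrist'); cv2.imwrite('pics/w14.png',im);np.save('pics/w14.npy',im)
E
```

```text
t 25.27 yaw now 80.8 turn [-0.022  0.029  0.357] shift [-0.582  2.287 -0.41 ] j [-0.64  0.31  0.41  1.91 -0.16  0.93  1.26] w 0.0504 F [0.7 0.6 0.2]
```

View pics/w14.png

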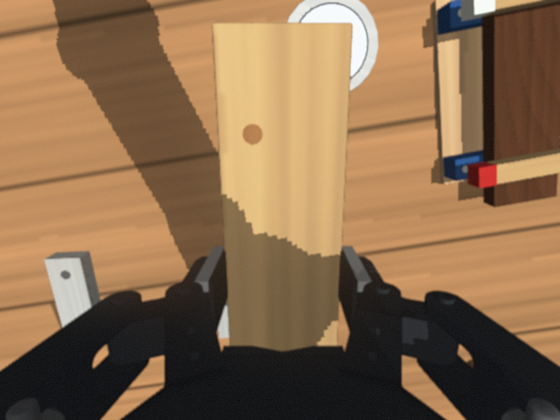

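The pine is held level and square in the jaws, and the can sits well below it. Carrying it to the base.

Emit:
carry_out(
  commands="-0.02 0.03 0.2 -0.2 0.4 0 255;-0.02 0.03 0.35 -0.3 0.8 0 255;-0.02 0.03 0.35 -0.3 1 0 255;-0.02 0.03 0.35 -0.3 1 0 255",
)

```text
t: 25.65
tool_pos: [0.511, 0.2114, 0.22]
tcp_rot: [0.696, 0.718, 0.001, -0.002]
wrist_force: [0.5, 1.3, -1.5]
grip_width: 0.0504
```

Emit:
carry_out(
  commands="0 0 0 -0.2 0.4 0 255;0 0 0 -0.3 0.8 0 255;0 0 0 -0.3 1 0 255;0 0 0 -0.3 1 0 255",
)

```text
t: 25.98
tool_pos: [0.4785, 0.3177, 0.2187]
tcp_rot: [0.693, 0.721, 0.001, -0.003]
wrist_force: [0.3, 0.9, -0.5]
grip_width: 0.0501
```

```bash
python3 - <<'E'
from h import *
to(.4845,.3333,.0917,91.5)
E
```

```text
t 25.98 yaw now 92.3 turn [-0.011 -0.006 -0.026] shift [ 0.06   0.156 -1.27 ] j [-0.92  0.35  0.29  1.85 -0.13  0.96  1.03] w 0.0501 F [ 0.3  0.9 -0.5]
```

Emit:
carry_out(
  commands="-0.01 0 -0.02 0.06 0.15 -0.3 255;-0.01 0 -0.02 0.06 0.15 -0.6 255;-0.01 0 -0.02 0.06 0.15 -0.9 255;-0.01 0 -0.02 0.06 0.15 -0.95 255;-0.01 0 -0.02 0.06 0.15 -0.95 255;-0.01 0 -0.02 0.06 0.15 -0.95 255",
)

```text
t: 26.48
tool_pos: [0.4853, 0.3315, 0.1241]
tcp_rot: [0.697, 0.717, -0.001, -0.001]
wrist_force: [0.1, -0.2, -0.8]
grip_width: 0.0501
```

```bash
python3 - <<'E'
from h import *
to(.4845,.3333,.0917,91.5)
im=cams.camera('wrist'); cv2.imwrite('pics/w15.png',im)
E
```

```text
t 26.48 yaw now 91.6 turn [ 0.    -0.006 -0.003] shift [-0.008  0.018 -0.324] j [-0.9   0.49  0.26  1.89 -0.17  0.79  1.05] w 0.0501 F [ 0.1 -0.2 -0.8]
```

View pics/w15.png

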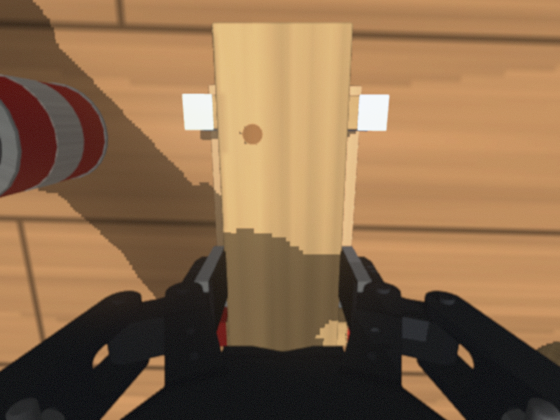

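The pine is centred between the white sticker's ends at (198,112) and (373,112). Lowering gently.

Emit:
carry_out(
  commands="0 0 0 -0.01 0.02 -0.1 255;0 0 0 -0.01 0.02 -0.2 255;0 0 0 -0.01 0.02 -0.26 255;0 0 0 -0.01 0.02 -0.3 255;0 0 0 -0.01 0.02 -0.3 255;0 0 0 -0.01 0.02 -0.3 255",
)

```text
t: 27.03
tool_pos: [0.4846, 0.3341, 0.0947]
tcp_rot: [0.697, 0.717, -0.0, -0.001]
wrist_force: [1.1, 0.1, 0.1]
grip_width: 0.0502
```

```bash
python3 - <<'E'
from h import *
to(.4845,.3333,.0917,91.5)
E
```

```text
t 27.03 yaw now 91.6 turn [-0.002 -0.004 -0.003] shift [-0.001 -0.008 -0.03 ] j [-0.89  0.53  0.24  1.9  -0.19  0.73  1.06] w 0.0502 F [1.1 0.1 0.1]
```

Emit:
carry_out(
  commands="0 0 0 0 -0.01 -0.02 255;0 0 0 0 -0.01 -0.03 255;0 0 0 0 -0.01 -0.03 255;0 0 0 0 -0.01 -0.03 255",
)

```text
t: 27.37
tool_pos: [0.4848, 0.333, 0.0919]
tcp_rot: [0.697, 0.717, -0.0, -0.001]
wrist_force: [0.3, -0.3, -0.5]
grip_width: 0.0505
```

Emit:
carry_out(
  commands="0 0 0 0 0 0 0;0 0 0 0 0 0 0;0 0 0 0 0 0 0;0 0 0 0 0 0 0;0 0 0 0 0 0.1 0;0 0 0 0 0 0.3 0;0 0 0 0 0 0.6 0;0 0 0 0 0 1 0",
)

```text
t: 28.03
tool_pos: [0.4834, 0.332, 0.1915]
tcp_rot: [0.697, 0.717, -0.003, -0.001]
wrist_force: [0.7, 0.5, -0.2]
grip_width: 0.0852
```

Emit:
carry_out(
  commands="0 0 0 0 -0.2 0.4 0;0 0 0 0.1 -0.3 0.6 0;0 0 0 0.1 -0.3 0.6 0;0 0 0 0.1 -0.3 0.6 0",
)

```text
t: 28.37
tool_pos: [0.4947, 0.3016, 0.2539]
tcp_rot: [0.698, 0.716, -0.0, -0.001]
wrist_force: [-0.7, 0.5, 0.1]
grip_width: 0.0854
```

```bash
python3 - <<'E'
from h import *
to(.6445,-.155,.18,83)
s=r.sense()
im=cams.camera('wrist'); cv2.imwrite('pics/w16.png',im);np.save('pics/w16.npy',im)
E
```

```text
t 28.37 yaw now 91.5 turn [-0.001 -0.003 -0.282] shift [ 1.498 -4.566 -0.739] j [-0.9   0.32  0.31  1.8  -0.11  1.04  1.05] w 0.0854 F [-0.7  0.5  0.1]
```

View pics/w16.png

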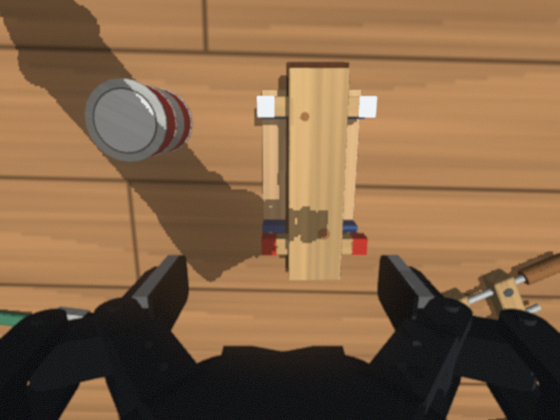

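The pine lies in line on both stickers, with corners at (289,67), (349,67), (341,279) and (290,279). Next I'll check the numbers.

```bash
python3 - <<'E'
from h import *
s=r.sense()
o=np.array([.4845,.3333]);c,n=np.cos(.028),np.sin(.028);M=np.array([[c,n],[-n,c]])
for nm,p,z in [('pine',[(289,67),(349,67),(341,279),(290,279)],.088),('white',[(265,106),(369,106)],.07),('red',[(269,244),(359,244)],.07)]:
    W=(cast('wrist',p,z,s)[:,:2]-o)@M.T; print(nm,W.round(4).tolist(),W.mean(0).round(4))
E
```

```text
pine [[-0.1026, -0.0269], [-0.1026, 0.0239], [0.0952, 0.0264], [0.0951, -0.025]] [-0.0037 -0.0004]
white [[-0.072, -0.0486], [-0.0719, 0.0477]] [-0.072  -0.0005]
red [[0.0646, -0.0465], [0.0646, 0.0468]] [0.0646 0.0002]
```

Emit:
carry_out(
  commands="0 0 -0.1 0.2 -0.4 0 70;0 0 -0.1 0.3 -0.8 0 70;0 0 -0.1 0.3 -1 0 70;0 0 -0.1 0.3 -1 0 70",
)

```text
t: 28.75
tool_pos: [0.5232, 0.1956, 0.2506]
tcp_rot: [0.719, 0.695, -0.004, -0.001]
wrist_force: [1.2, -0.5, -0.2]
grip_width: 0.0622
```

Emit:
carry_out(
  commands="0 0 -0.1 0.2 -0.4 0 70;0 0 -0.1 0.3 -0.8 0 70;0 0 -0.1 0.3 -1 0 70;0 0 -0.1 0.3 -1 0 70",
)

```text
t: 29.08
tool_pos: [0.5529, 0.0888, 0.2493]
tcp_rot: [0.739, 0.673, -0.007, -0.0]
wrist_force: [0.2, -0.7, -0.5]
grip_width: 0.062
```

Emit:
carry_out(
  commands="0 0 -0.08 0.2 -0.4 0 70;0 0 -0.08 0.3 -0.8 0 70;0 0 -0.08 0.3 -1 0 70;0 0 -0.08 0.3 -1 0 70",
)

```text
t: 29.42
tool_pos: [0.5824, -0.0177, 0.2481]
tcp_rot: [0.756, 0.655, -0.009, 0.0]
wrist_force: [0.1, -1.2, -0.9]
grip_width: 0.0621
```

Emit:
carry_out(
  commands="0 0 0 0.2 -0.4 0 70;0 0 0 0.3 -0.8 -0.2 70;0 0 0 0.3 -1 -0.5 70;0 0 0 0.3 -1 -0.5 70",
)

```text
t: 29.75
tool_pos: [0.6092, -0.1222, 0.1926]
tcp_rot: [0.758, 0.652, -0.013, -0.001]
wrist_force: [-1.2, 0.4, -0.7]
grip_width: 0.0616
```

```bash
python3 - <<'E'
from h import *
to(.6445,-.155,.12,83)
s=r.sense()
im=cams.camera('wrist'); cv2.imwrite('pics/w17.png',im);np.save('pics/w17.npy',im)
E
```

```text
t 29.75 yaw now 81.5 turn [ 0.028 -0.039  0.052] shift [ 0.353 -0.328 -0.726] j [-0.26  0.49  0.47  1.76 -0.24  0.98  1.73] w 0.0616 F [-1.2  0.4 -0.7]
```

View pics/w17.png

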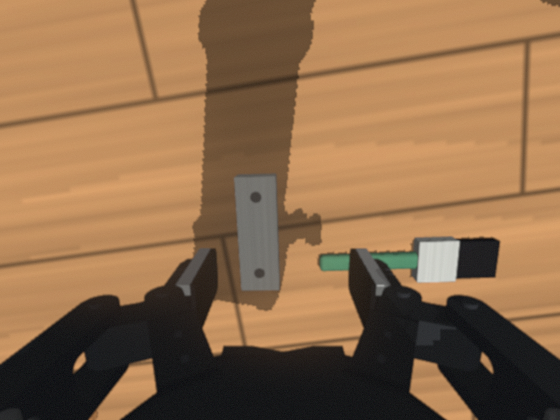

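The bar's corners are at (235,176), (276,175), (280,290) and (240,290). The tip of the brush handle is at (320,262).

```bash
python3 - <<'E'
from h import *
s=r.sense()
W=cast('wrist',[(235,176),(276,175),(280,290),(240,290)],.02,s)[:,:2];print(W.round(4),W.mean(0))
for i,j in((0,3),(1,2)): print(np.degrees(np.arctan2(*(W[j]-W[i])[::-1])))
print(cast('wrist',[(320,255),(320,270)],.01,s))
H=cast('wrist',[(256,197),(259,273)],.02,s)[:,:2];print(H,H.mean(0))
E
```

```text
[[ 0.5842 -0.1657]
 [ 0.589  -0.1268]
 [ 0.7091 -0.1411]
 [ 0.7032 -0.1826]] [ 0.64637992 -0.15402858]
-8.076319647857652
-6.778911194467118
[[ 0.68031953 -0.09461185  0.01      ]
 [ 0.69725342 -0.09663638  0.01      ]]
[[ 0.60735849 -0.14925493]
 [ 0.68690997 -0.15963417]] [ 0.64713423 -0.15444455]
```

Emit:
carry_out(
  commands="0.03 -0.04 0.04 0.38 -0.33 -0.2 70;0.03 -0.04 0.04 0.38 -0.33 -0.6 70;0.03 -0.04 0.04 0.38 -0.33 -0.9 70;0.03 -0.04 0.04 0.38 -0.33 -0.9 70;0.03 -0.04 0.04 0.38 -0.33 -0.9 70",
)

```text
t: 30.22
tool_pos: [0.646, -0.15, 0.1012]
tcp_rot: [0.75, 0.662, -0.0, -0.004]
wrist_force: [0.8, -0.8, 0.6]
grip_width: 0.0622
```

```bash
python3 - <<'E'
from h import *
to(.6468,-.1548,.022,82.7)
E
```

```text
t 30.22 yaw now 82.8 turn [-0.009 -0.01  -0.005] shift [ 0.008 -0.048 -0.792] j [-0.15  0.65  0.41  1.72 -0.33  0.85  1.85] w 0.0622 F [ 0.8 -0.8  0.6]
```

Emit:
carry_out(
  commands="-0.01 -0.01 0 0.01 -0.05 -0.3 70;-0.01 -0.01 0 0.01 -0.05 -0.55 70;-0.01 -0.01 0 0.01 -0.05 -0.7 70;-0.01 -0.01 0 0.01 -0.05 -0.77 70;-0.01 -0.01 0 0.01 -0.05 -0.77 70;-0.01 -0.01 0 0.01 -0.05 -0.77 70",
)

```text
t: 30.72
tool_pos: [0.6481, -0.1547, 0.0258]
tcp_rot: [0.75, 0.662, 0.0, 0.001]
wrist_force: [0.0, 0.5, -1.3]
grip_width: 0.0621
```

```bash
python3 - <<'E'
from h import *
to(.6468,-.1548,.022,82.7)
E
```

```text
t 30.72 yaw now 82.9 turn [ 0.001  0.003 -0.006] shift [-0.013 -0.001 -0.038] j [-0.11  0.75  0.36  1.74 -0.37  0.72  1.89] w 0.0621 F [ 0.   0.5 -1.3]
```

Emit:
carry_out(
  commands="0 0 0 -0.01 0 -0.04 70;0 0 0 -0.01 0 -0.04 70;0 0 0 -0.01 0 -0.04 255;0 0 0 -0.01 0 -0.04 255;0 0 0 -0.01 0 -0.04 255;0 0 0 -0.01 0 -0.04 255;0 0 0 -0.01 0 -0.04 255;0 0 0 -0.01 0 -0.04 255",
)

```text
t: 31.38
tool_pos: [0.6477, -0.1556, 0.0231]
tcp_rot: [0.75, 0.662, 0.001, 0.002]
wrist_force: [-1.0, -0.9, 5.7]
grip_width: 0.0385
```

Emit:
carry_out(
  commands="0 0 0 0 0 0.1 255;0 0 0 0 0 0.3 255;0 0 0 0 0 0.6 255;0 0 0 0 0 0.9 255;0 0 0 0 0 0.9 255",
)

```text
t: 31.8
tool_pos: [0.6507, -0.1567, 0.1191]
tcp_rot: [0.75, 0.661, 0.003, 0.005]
wrist_force: [0.9, -1.6, -4.0]
grip_width: 0.0384
```

```bash
python3 - <<'E'
from h import *
to(.4845,.3333,.2,91.5)
im=cams.camera('wrist'); cv2.imwrite('pics/w18.png',im);np.save('pics/w18.npy',im)
im=cams.camera('side'); cv2.imwrite('pics/sd18.png',im)
E
```

```text
t 31.8 yaw now 82.8 turn [0.004 0.023 0.29 ] shift [-1.662  4.9    0.809] j [-0.15  0.63  0.42  1.71 -0.32  0.86  1.85] w 0.0384 F [ 0.9 -1.6 -4. ]
```

View pics/w18.png

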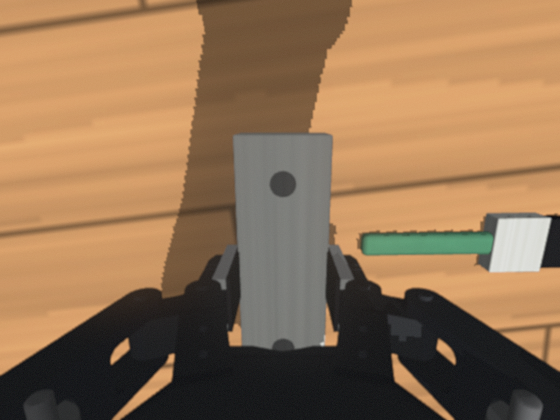

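View pics/sd18.png

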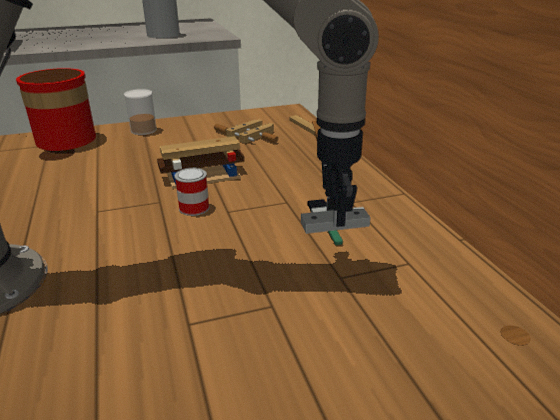

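The bar is held level and the stack behind it is intact. Carrying it to the base.

Emit:
carry_out(
  commands="0 0.02 0.1 -0.1 0.3 0.4 255;0 0.02 0.1 -0.3 0.7 0.8 255;0 0.02 0.1 -0.3 1 1 255;0 0.02 0.1 -0.3 1 1 255",
)

```text
t: 32.23
tool_pos: [0.6168, -0.0508, 0.2142]
tcp_rot: [0.731, 0.682, -0.002, -0.003]
wrist_force: [0.6, 1.3, -6.1]
grip_width: 0.0382
```

Emit:
carry_out(
  commands="0 0 0.1 -0.1 0.4 0 255;0 0 0.1 -0.3 0.8 0 255;0 0 0.1 -0.3 1 0 255;0 0 0.1 -0.3 1 0 255",
)

```text
t: 32.57
tool_pos: [0.5835, 0.0584, 0.2114]
tcp_rot: [0.709, 0.705, -0.003, -0.007]
wrist_force: [0.3, 1.4, -6.6]
grip_width: 0.0385
```

Emit:
carry_out(
  commands="0 0 0.1 -0.2 0.4 0 255;0 0 0.1 -0.4 0.8 0 255;0 0 0.1 -0.4 1 0 255;0 0 0.1 -0.4 1 0 255",
)

```text
t: 32.9
tool_pos: [0.5393, 0.1679, 0.2087]
tcp_rot: [0.686, 0.727, -0.004, -0.01]
wrist_force: [-0.0, 2.1, -4.7]
grip_width: 0.0382
```

Emit:
carry_out(
  commands="0 0 0 -0.2 0.4 0 255;0 0 0 -0.4 0.8 0 255;0 0 0 -0.4 1 0 255;0 0 0 -0.4 1 0 255",
)

```text
t: 33.23
tool_pos: [0.4947, 0.277, 0.2066]
tcp_rot: [0.682, 0.731, -0.004, -0.013]
wrist_force: [-0.7, 2.7, -5.7]
grip_width: 0.0383
```

```bash
python3 - <<'E'
from h import *
to(.4845,.3333,.2,91.5)
E
```

```text
t 33.23 yaw now 94.0 turn [-0.022 -0.047 -0.083] shift [-0.102  0.563 -0.066] j [-0.87  0.36  0.33  1.87 -0.17  0.95  1.18] w 0.0383 F [-0.7  2.7 -5.7]
```

Emit:
carry_out(
  commands="-0.02 -0.045 -0.08 -0.1 0.3 0 255;-0.02 -0.045 -0.08 -0.1 0.56 -0.1 255;-0.02 -0.045 -0.08 -0.1 0.56 -0.4 255;-0.02 -0.045 -0.08 -0.1 0.56 -0.6 255;-0.02 -0.045 -0.08 -0.1 0.56 -0.6 255",
)

```text
t: 33.65
tool_pos: [0.481, 0.3306, 0.1406]
tcp_rot: [0.697, 0.717, -0.006, -0.001]
wrist_force: [-1.3, -1.0, -6.3]
grip_width: 0.0384
```

```bash
python3 - <<'E'
from h import *
to(.4845,.3333,.111,91.5)
im=cams.camera('wrist'); cv2.imwrite('pics/w19.png',im)
E
```

```text
t 33.65 yaw now 91.7 turn [ 0.013 -0.018 -0.006] shift [ 0.035  0.027 -0.296] j [-0.94  0.47  0.3   1.88 -0.19  0.83  1.06] w 0.0384 F [-1.3 -1.  -6.3]
```

View pics/w19.png

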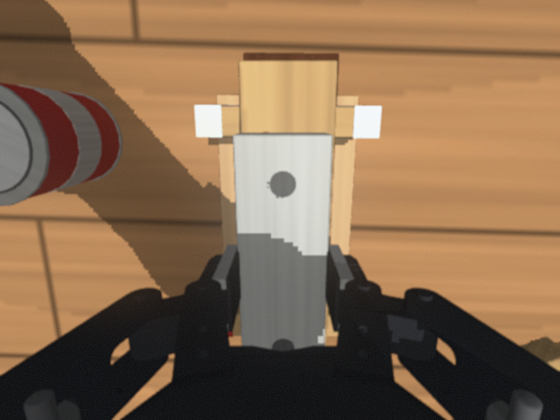

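The bar is over the pine. Relative to the board's centre line it still needs a few mm in +y, which the shift includes.

Emit:
carry_out(
  commands="0.01 -0.02 0 0.035 0.025 -0.08 255;0.01 -0.02 0 0.035 0.025 -0.15 255;0.01 -0.02 0 0.035 0.025 -0.2 255;0.01 -0.02 0 0.035 0.025 -0.25 255;0.01 -0.02 0 0.035 0.025 -0.25 255;0.01 -0.02 0 0.035 0.025 -0.25 255",
)

```text
t: 34.2
tool_pos: [0.486, 0.3331, 0.1182]
tcp_rot: [0.697, 0.717, 0.001, 0.001]
wrist_force: [0.4, -0.1, -5.3]
grip_width: 0.0387
```

```bash
python3 - <<'E'
from h import *
to(.4845,.3333,.111,91.5)
E
```

```text
t 34.2 yaw now 91.6 turn [-0.     0.006 -0.003] shift [-0.015  0.002 -0.072] j [-0.93  0.5   0.29  1.89 -0.2   0.77  1.07] w 0.0387 F [ 0.4 -0.1 -5.3]
```

Emit:
carry_out(
  commands="0 0.005 0 -0.01 0 -0.03 255;0 0.005 0 -0.01 0 -0.05 255;0 0.005 0 -0.01 0 -0.065 255;0 0.005 0 -0.01 0 -0.065 255;0 0.005 0 -0.01 0 -0.065 255",
)

```text
t: 34.62
tool_pos: [0.485, 0.3331, 0.1116]
tcp_rot: [0.697, 0.717, 0.0, 0.0]
wrist_force: [-0.7, -0.1, -4.9]
grip_width: 0.0382
```

```bash
python3 - <<'E'
from h import *
to(.4845,.3333,.111,91.5)
E
```

```text
t 34.62 yaw now 91.6 turn [-0.     0.001 -0.003] shift [-0.005  0.002 -0.006] j [-0.93  0.51  0.29  1.9  -0.2   0.76  1.07] w 0.0382 F [-0.7 -0.1 -4.9]
```

Emit:
carry_out(
  commands="0 0 0 0 0 -0.01 255;0 0 0 0 0 -0.015 255;0 0 0 0 0 -0.015 255",
)

```text
t: 34.87
tool_pos: [0.4852, 0.3332, 0.111]
tcp_rot: [0.697, 0.717, 0.0, -0.0]
wrist_force: [-3.8, -1.6, 5.2]
grip_width: 0.0381
```

Contact: the z force went from -5 to +5 N. Releasing and retreating upward.

Emit:
carry_out(
  commands="0 0 0 0 0 0.005 60;0 0 0 0 0 0.005 60;0 0 0 0 0 0.005 60;0 0 0 0 0 0.005 60;0 0 0 0 0 0.1 60;0 0 0 0 0 0.3 60;0 0 0 0 0 0.6 60;0 0 0 0 0 1 60",
)

```text
t: 35.53
tool_pos: [0.4839, 0.3322, 0.2105]
tcp_rot: [0.697, 0.717, -0.002, -0.0]
wrist_force: [1.0, 0.6, 0.1]
grip_width: 0.0651
```

Emit:
carry_out(
  commands="0 0 0 0 -0.2 0.4 60;0 0 0 0.1 -0.3 0.5 60;0 0 0 0.1 -0.3 0.5 60;0 0 0 0.1 -0.3 0.5 60;0 0 0 0.1 -0.3 0.5 60",
)

```text
t: 35.95
tool_pos: [0.4929, 0.3026, 0.2597]
tcp_rot: [0.697, 0.717, -0.003, -0.0]
wrist_force: [-0.6, 0.5, -0.5]
grip_width: 0.0654
```

```bash
python3 - <<'E'
from h import *
s=r.sense(); print(s['t'],s['tool_pos'])
im=cams.camera('wrist'); cv2.imwrite('pics/w20.png',im)
im=cams.camera('side'); cv2.imwrite('pics/sd20.png',cv2.resize(im[110:260,120:360],None,fx=3,fy=3,interpolation=cv2.INTER_CUBIC))
im=cams.camera('top'); cv2.imwrite('pics/t20.png',cv2.resize(im[140:320,90:350],None,fx=3,fy=3))
E
```

```text
35.95 [0.49293869 0.30263191 0.25974689]
```

View pics/w20.png

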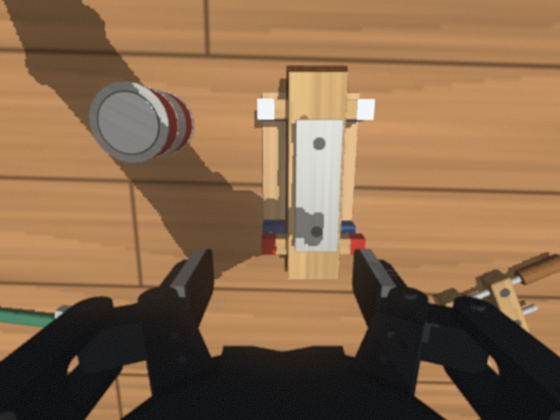

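View pics/sd20.png

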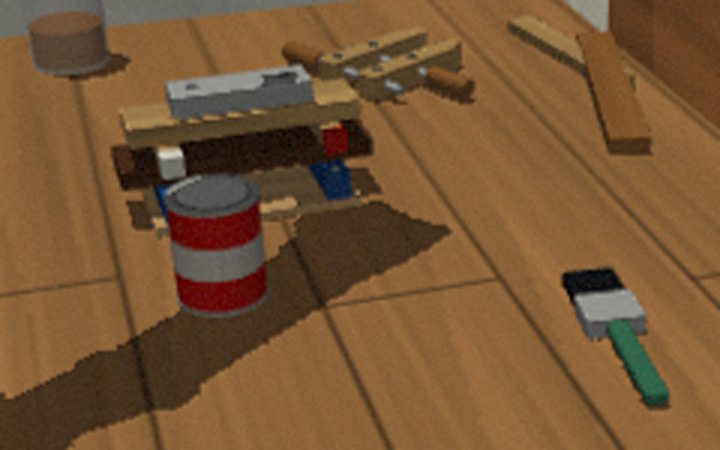

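View pics/t20.png

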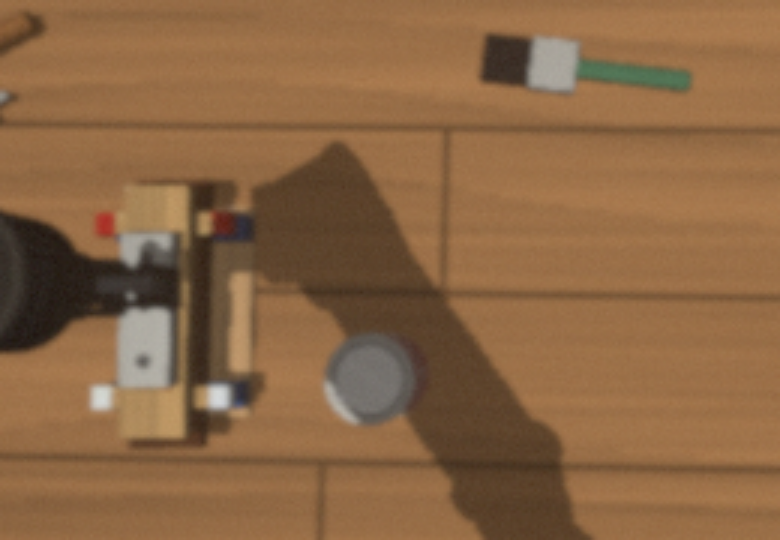

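All three views show the complete stack: bar on pine, pine on stickers, walnut on bearers, with the can and brush untouched. In the wrist view the bar's corners are (297,119), (341,119), (337,251) and (296,250). Last measurement next.

```bash
python3 - <<'E'
from h import *
s=r.sense()
o=np.array([.4845,.3333]);c,n=np.cos(.028),np.sin(.028);M=np.array([[c,n],[-n,c]])
f=lambda P:np.array(P)/3+[90,140]-.3
def g(nm,cam,p,z):
    W=(cast(cam,p,z,s)[:,:2]-o)@M.T; e=W[1]-W[0] if len(W)==2 else W[2]-W[1]
    print(nm,cam,W.mean(0).round(4),'dir',round(np.degrees(np.arctan2(e[1],e[0])),1))
g('bar','wrist',[(297,119),(341,119),(337,251),(296,250)],.108)
g('pine','wrist',[(288,71),(348,71),(340,279),(289,279)],.088)
g('white','wrist',[(265,109),(366,109)],.07); g('red','wrist',[(269,243),(358,243)],.07)
g('bar','top',f([(122,232),(178,232),(172,387),(117,387)]),.108)
g('pine','top',f([(125,184),(191,185),(186,438),(121,438)]),.088)
g('white','top',f([(101,397),(219,396)]),.07); g('red','top',f([(105,224),(224,223)]),.07)
print(s['wrist_force'])
E
```

```text
bar wrist [-0.0014 -0.0009] dir 1.0
pine wrist [-0.0016 -0.0003] dir 0.7
white wrist [-0.0703 -0.0011] dir 90.1
red wrist [0.0655 0.0006] dir 90.1
bar top [ 0.0008 -0.0029] dir 179.1
pine top [ 0.0006 -0.0022] dir -179.9
white top [-0.0683 -0.0007] dir -90.2
red top [ 0.0709 -0.0008] dir -90.5
[-0.13421442 -0.34793375 -0.3646229 ]
```

Everything is well within tolerance, so I'm handing in.

```bash
python3 -c "
from h import *
print(workorder.hand_in(), r.sense()['t'])"
```

```text
the job is handed in; nothing more can be done
the job is handed in; nothing more can be done
```

The stack is built in the required order and handed in after about 36 s of robot time. It goes walnut on the bearers, red sticker over the far bearer and white over the near one, then the pine, then the steel bar on top. The gripper is open and clear, about 0.15 m above the bar.

Last checks, in the base frame from the wrist and top cameras:

| Part | Position | Tolerance |
|---|---|---|
| Bar | within 3 mm of centre, about 1° off line | 15 mm lengthwise, 12 mm sideways, 11° |
| Pine | within 3 mm of centre, under 1° off line | 15 mm lengthwise, 12 mm sideways, 7° |
| Walnut (measured when it was laid, before the stickers) | within about 2 mm of centre, in line | 15 mm lengthwise, 12 mm sideways, 7° |
| White sticker | x = -68 to -70 mm, square within 1° | -59 to -81 mm |
| Red sticker | x = +66 to +71 mm, square within 1° | +59 to +81 mm |

- **Disagreement:** the two cameras differ by up to 5 mm on the red sticker's x and by about 2 mm elsewhere. Both readings are inside tolerance.
- **By eye only:** the can and brush look where they were in the final pictures, and the stack looks level in the side view. I did not measure height or tilt.

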